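Load the sprung cell bay of a work lamp

ROBOT

A 6-joint arm with a two-finger parallel gripper is mounted at the origin on a cart in front of the work surface, level with it; the furniture and walls round the work are solid. World frame = base frame: x ahead of the robot, y to its left, z up, the work surface at z = 0. Lengths are in m, angles in degrees, forces in N, time in s.
With the tool pointing down it reaches from about 0.15 to 0.775 m from the base axis. Payload 6.1 kg.
Tool frame: the origin (TCP) lies at the very end of the fingers, on their centre line; the grasp point (between the pads) lies arm.grip_depth behind it (arm.grip_depth is the distance from the TCP to the grasp point, in m); z points along the fingers, y is the line along which they close (so a half turn about z gives the same grasp; the last joint's range is limited). The gripper opens to 85 mm and grips with 20 to 120 N. Pads are 22 mm wide; open, the fingers measure 114 mm over their backs; the gripper's body (76 mm by 85 mm) begins 54 mm behind the grasp point. The pads swing forward as they close: fully open they stand 13 mm farther back than shut.
Start: joints at [-70.703, 7.208, -2.269, 80.523, 0, 90], TCP at [0.173, -0.495, 0.231] pointing down, gripper open.
Joint ranges: [-155.77, 155.77], [-54.66, 111.73], [-72.52, 77.12], [-102.08, 115.82], [-83.92, 84.16], [-180, 180]. Speed limits (degrees/s): [136.94, 136.94, 172.46, 180, 180, 180].

INTERFACE

Orientations are given as [roll, pitch, yaw] about the fixed x, y, z axes, in that order (R = Rz(yaw) Ry(pitch) Rx(roll)).
In Python, from bench import arm, optics, job gives the robot as it stands. The module is installed in compiled form; this text tells all that it offers.
- The arm moves only by the tool servo_tool, never from a script. Its argument "targets" is a list of rows, each an object of numbers: "dx", "dy", "dz": the shift along the world's x, y, z in mm; "yaw": the turn about the world's z in degrees; "grip": the finger opening in mm, from 0 to 85.4. A call has 1 to 10 rows; each row shifts and turns the commanded pose from where the row before left it; what a row does not reach is not made up. A row lasts 1/10 s, in which the tool goes at most 50 mm and 8.59 degrees, less where a joint would pass 70% of its speed; a pose out of reach is approached as far as the arm can. A call is refused whole if a number of a shift passes 50 or a number of a turn 8.59, either way. A call with a gripper value outside its range is refused whole. The fingers move at their own pace and stop on an object; the grip force is fixed at half the most. Time passes only in rows, so rows that do not move let the fingers close. It gives the time, the measured TCP pose, the force, the opening and the grip force at its end, in the units of the state.
- arm.sense(): the state, without advancing time (a new reading comes with each control period).
- optics.snapshot(name): name is "scene" or "top"; returns a dict with "image" (420x560x3 uint8, red, green, blue), "fov_y" (degrees; the focal length in pixels is half the picture's height over the tangent of half this angle, whatever the lens; pixels are square), "cx", "cy" (the principal point, pixels), "eye" and "attitude" of the camera in the world. Camera axes: x right, y down, z forward; pixel columns grow to the right and rows downward; lengths in m; the calibration is good to about 2 mm. A picture is of the moment at which its call begins. There is no depth.
- job.job_done(): hands the job in; it is judged then, once.
The state is a dict: "time": time; "joint_positions": joint angles; "joint_vel": joint speeds; "joint_torque": joint torques, N m; "eef_pos": TCP position; "ee_rot": TCP orientation; "force": force on the tool from outside, world axes, zero at the start; "ft_torque": the same for the moment, N m; "finger_gap": opening from 0.0 (shut) to 1.0 (fully open); "grasp_force": force on a finger pad.
Only numpy, scipy, OpenCV 4.12 (cv2) and the standard library are available. Lean on these libraries where they do the work, as an engineer would, in place of code of your own. Each camera call takes 0.05 s, during which the arm holds its last target. There are 200 camera calls.

TASK

Load the green cell into the open work lamp: take it from the wooden rest, push its flat end in at a slant under the black hood against the sprung stud, tip the nub end down behind the red wall so that the cell lies fully down on its ribs, and ease it forward until the nub rests on its contact under the little roof. Be gentle: do not drive the stud hard onto its stop or force the cell against the lamp, and do not lean on the lamp with the hand. Leave the grey spent cell on its rest and the cover, screwdriver and tape measure where they lie, and let go of the cell.

Things in the scene. Friction and masses are not known exactly. Their poses are not given: they have to be found in the camera images.
- fresh_cell: Charged cylinder cell, green sleeve, white band near its nub end; 26 mm diameter, body 64 mm long, 0.07 to 0.14 kg. Origin: centre of the body, on its axis. x axis: along the cell toward the nub; flat end at x = -32 mm, nub end face at +32 mm, nub 8 mm in diameter and 5 mm long. Starts lying on the rest, axis 29 mm above the bench.
- nub_tip (a point): Tip of the green cell's nub, on the cell's axis, 37 mm from the cell's origin.
- spent_cell: Spent cell of the same size and axes with a grey sleeve, on the same rest in line with the green one, 80 to 88 mm from centre to centre; either of the two may be nearer the lamp. Must stay.
- rest: Fixed wooden rest: board 190 x 70 x 12 mm with four V-notched cross pieces 8 mm thick, tops 24 mm above the bench, at x = +-20 and +-64 mm, on which the two cells lie in one line, centres at x = about +-42 mm; between them both sides of a cell are free down to the board. End stops 26 mm high. Origin: centre of its underside; x axis: the way the nubs point.
- lamp: Fixed LED work lamp lying on its lens, back open: tray 176 x 140 mm, floor at z = 18 mm, yellow rim with inner faces at y = +-64 mm, top 41.5 mm; steel tube stand outside. Origin: centre of its underside; x axis along the cell bay from the stud to the fixed contact, z up. Seated cell: origin at x = 0, y = 0, z = 33 mm, its x along the lamp's x.
- cradle (a point): Centre of the seated cell (x = 0, y = 0, z = 33 mm in the lamp's frame). It lies on two smooth saddle ribs, 6 mm thick, at x = -23 and +23 mm: flat in the middle (z = 20 mm), with 45 degree guides beside it, 29.5 mm high, that leave it 3 mm of play to each side. Between the ribs the cell's sides are free for fingers down to the tray floor, 15 mm under this point.
- hood_edge (a point): Front lower edge of the black hood over the spring end, in the middle: x = -26, y = 0, z = 57 mm in the lamp's frame. The hood runs from there to x = -64 mm, 5 mm thick, top 62 mm; 38 mm clear between its cheeks, back wall at x = -50 mm. The cell's flat end enters under it with the nub end about 25 degrees up and the flat end's centre at z = 33 to 35 mm.
- wall_top (a point): Top edge of the red wall's face at the contact end: x = 33, y = 0, z = 43 mm in the lamp's frame; the wall is 40 mm wide. In its middle a pocket 13 mm wide and 4 mm deep takes the nub, under a roof with its underside at z = 39.5 mm. The nub gets down behind the wall only while the stud is in by more than about 7 mm, then comes 4 mm forward under the roof.
- plus_contact (a point): Point of the brass contact at the back of the pocket where the nub's tip rests when seated: x = 37, y = 0, z = 33 mm in the lamp's frame. The brass is smooth (friction 0.2): once the nub bears on it with the spring behind it, a light downward push of some 5 to 8 N brings the cell home on its ribs if it hangs a little above them.
- stud (a joint): Travel of the sprung stud toward the lamp's -x, in m: 0 free, 0.0098 on its rigid stop. It pushes back with 6 N plus 1.1 N per mm: about 10 N with the cell seated (0.003 to 0.004), about 14 N where the nub just passes the wall (0.007 to 0.008), 17 N at the stop. An arm sent to a position yields to it by some millimetres.
- stud_tip (a point): Tip of the stud's polished brass dome (7 mm radius, friction 0.15): x = -28 mm, y = 0, z = 33 mm in the lamp's frame when free; moves with the stud.
- lamp_cover: Grey plastic back cover of the lamp, 164 x 128 x 16 mm with ribs, lying loose to the right of the vise. Origin: centre of its underside. Must stay.
- screwdriver: Red-handled screwdriver 200 mm long, lying loose on the bench near its front edge, left of the vise; handle along its +y. Must stay.
- tape_measure: Yellow tape measure 37 x 76 x 65 mm standing left of the lamp. Must stay.
There are look-alikes about, which are no part of the job. Of the things like the fresh_cell, leave any that is yellow; of the rest the smaller one is meant.

How it is judged (in metres and radians):
On the way, in this order (a step that is already met when the one before it is completed fails the run):
1. the green cell is lifted clear of the rest (height (world z) of nub_tip above 0.07 m and contact force between fresh_cell and rest below 0.05 N), for 0.1 s.
2. the flat end presses the stud in by more than 4 mm while the nub end is still above the red wall (value of joint stud above 0.004 m and z of nub_tip in the frame of lamp above 0.046 m and contact force between fresh_cell and lamp above 2 N), for 0.1 s.
At the end, for the whole second after the job is handed in: Green cell released, at rest in the bay: nub tip within 4 mm of its contact's middle and 1.5 mm of touching it, cell at most 1.5 mm above its seat, within 0.06 rad of the bay's axis, stud in by 2.5 to 5.5 mm; spent cell, cover, screwdriver and tape measure within 15 mm of their starts (distance between nub_tip and plus_contact below 0.004 m and x of nub_tip in the frame of lamp above 0.0355 m and angle between the x axis of fresh_cell and the x axis of lamp, either way round below 0.06 rad and value of joint stud between 0.0025 and 0.0055 m and z of fresh_cell in the frame of lamp below 0.0345 m and linear speed of fresh_cell below 0.01 m/s and contact force between the fingers and fresh_cell below 0.05 N and distance of each of spent_cell, lamp_cover, screwdriver, tape_measure from where it was at the start of the episode below 0.015 m).
It fails at once if the cell is pressed on the lamp (stud, contact and ribs together) with more than 40 N (contact force between fresh_cell and lamp above 40 N).
It fails at once if the fingers or arm press on the lamp with more than 15 N (contact force between any of the fingers, the arm and lamp above 15 N).
It fails at once if the spent cell, the cover, the screwdriver or the tape measure is moved by more than 15 mm (distance of any of spent_cell, lamp_cover, screwdriver, tape_measure from where it was at the start of the episode above 0.015 m).
It also fails if it takes over 58 s, if anything falls off the work surface, if the arm or the gripper's body presses on something with over 40 N, if the wrist force passes 120 N, or if a joint passes its speed limit or range.

## Working session

There is one attempt and no reset: what is moved stays moved. The work goes in short steps, Python scripts to look and compute and a tool call to move; the robot and the scene stay as the last step left them, time stands still between calls to the robot, and variables do not carry over. Pictures are saved under pics/ and viewed, at most 10 in all, crops included, and the job is handed in when it is done.

Besides the shell and the picture viewer there is one more tool, called after ">>>" in YAML: its name, and indented under it one key for each argument. servo_tool: Moves the arm, as the interface text tells. Its arguments: {"type":"object","properties":{"targets":{"type":"array"}},"required":["targets"]}

```bash
mkdir -p pics
python3 - <<'E'
from bench import arm, optics
import cv2,pickle
S={}
for n in("scene","top"):
    s=optics.snapshot(n);S[n]=s
    cv2.imwrite(f"pics/{n}0.png",s["image"][:,:,::-1]);print(n,{k:v for k,v in s.items() if k!="image"})
pickle.dump(S,open("s0.pkl","wb"))
print(arm.sense(),arm.grip_depth)
E
```

```text
scene {'fov_y': 46.84948035435333, 'cx': 285.95079207871845, 'cy': 202.5699566251619, 'eye': array([-0.09499715, -0.85096571,  0.95378189]), 'attitude': array([-1.30478542e+02,  4.68357238e-02, -3.62690413e+01])}
top {'fov_y': 51.3975914370108, 'cx': 272.98211816717367, 'cy': 203.6475326655053, 'eye': array([0.36005435, 0.01962193, 1.10419843]), 'attitude': array([-170.34474963,    0.8051244 ,  -91.69799721])}
{'time': 0.1, 'joint_positions': array([-7.07043535e+01,  7.24156031e+00, -2.31993049e+00,  8.05236902e+01,
       -7.65650850e-04,  9.00005170e+01]), 'joint_vel': array([-0.01931018, -0.05734225,  0.202995  , -0.02117386, -0.00753576,
       -0.06401421]), 'joint_torque': array([ 5.65245264e-04, -4.36906278e+01,  3.53602731e+01,  1.37805307e-02,
        3.84350540e-05,  1.32356792e-06]), 'eef_pos': array([ 0.17336063, -0.49517282,  0.23057753]), 'ee_rot': array([-1.79914819e+02,  7.66418592e-04,  1.92951307e+01]), 'force': array([ 0.00934805,  0.48340671, -0.13027488]), 'ft_torque': array([-0.01251401, -0.05261171, -0.00253275]), 'grasp_force': 0.0, 'finger_gap': 1.0040872298956232} 0.0187
```

View pics/scene0.png

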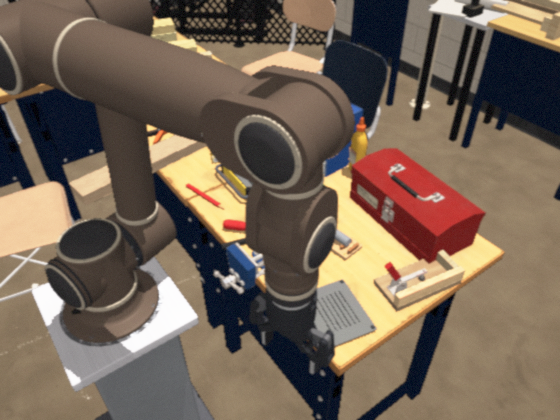

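View pics/top0.png

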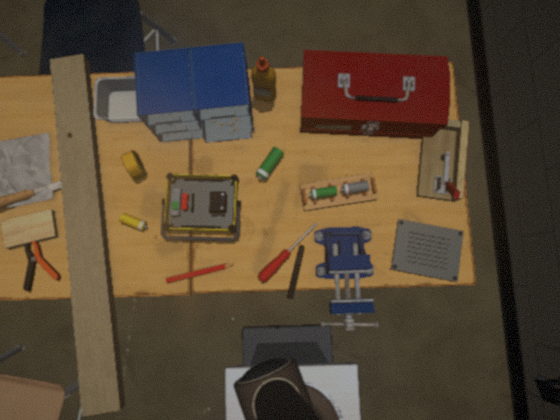

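The top view shows these candidates:
- a small green cell on the wooden rest at (323,192), beside the grey one at (355,187)
- a larger green cylinder loose on the bench at (269,163)
- a yellow cell at (133,222)

The small green cell on the rest fits the description. The lamp is at (202,206), with the red wall on the left and the black hood on the right. I'll confirm this in one crop.

```bash
cat > h.py <<'E'
import numpy as np
from scipy.spatial.transform import Rotation as Ro
def cam(s):
    R=Ro.from_euler('xyz',s['attitude'],degrees=True).as_matrix()
    f=s['image'].shape[0]/2/np.tan(np.radians(s['fov_y']/2));return R,f
def ray(s,p):
    R,f=cam(s);return R@np.array([(p[0]-s['cx'])/f,(p[1]-s['cy'])/f,1])
def at(s,p,z):
    d=ray(s,p);return s['eye']+d*(z-s['eye'][2])/d[2]
def proj(s,P):
    R,f=cam(s);q=R.T@(np.asarray(P)-s['eye']);return f*q[:2]/q[2]+[s['cx'],s['cy']]
def tri(a,pa,b,pb):
    da,db=ray(a,pa),ray(b,pb);t=np.linalg.lstsq(np.c_[da,-db],b['eye']-a['eye'],rcond=None)[0]
    A,B=a['eye']+da*t[0],b['eye']+db*t[1];return (A+B)/2,np.linalg.norm(A-B)
E
python3 - <<'E'
import cv2,pickle,numpy as np
from h import *
s=pickle.load(open("s0.pkl","rb"))["top"];im=s["image"][:,:,::-1]
a=cv2.resize(im[140:250,155:255],None,fx=4,fy=4,interpolation=3)
b=cv2.resize(im[140:250,255:385],None,fx=3,fy=3,interpolation=3)
c=np.zeros((440,800,3),np.uint8);c[:,:400]=a;c[:330,400:790]=b
cv2.imwrite("pics/crop1.png",np.clip(c*1.5,0,255).astype(np.uint8))
for p,z in(((323,192),.029),((355,187),.029),((269,163),.015),((202,206),.04)):print(p,at(s,p,z))
E
```

```text
(323, 192) [ 0.56895284 -0.09691123  0.029     ]
(355, 187) [ 0.57912526 -0.17766318  0.029     ]
(269, 163) [0.65213086 0.0365293  0.015     ]
(202, 206) [0.54120958 0.20516656 0.04      ]
```

View pics/crop1.png

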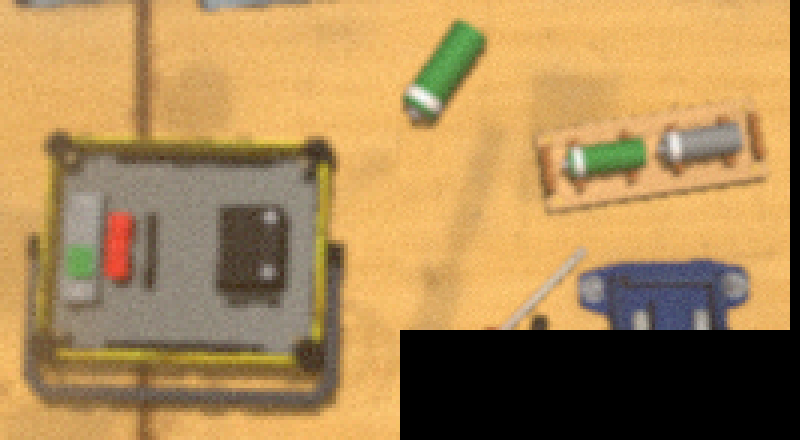

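The crop confirms it. The small green cell on the rest has its white band and nub facing left, and the other green one is longer and lies loose on the bench. The hood is at lamp right and the red wall at left, so lamp x points left (about world +y). I'll move the arm out of the scene view while turning it to the grasp yaw.

>>> servo_tool:
  targets:
    - {"dx": 20,"dy": 40,"dz": 6,"yaw": 7.8}
    - {"dx": 20,"dy": 40,"dz": 6,"yaw": 7.8}
    - {"dx": 20,"dy": 40,"dz": 6,"yaw": 7.8}
    - {"dx": 20,"dy": 40,"dz": 6,"yaw": 7.8}
    - {"dx": 20,"dy": 40,"dz": 6,"yaw": 7.8}
    - {"dx": 20,"dy": 40,"dz": 6,"yaw": 7.8}
    - {"dx": 20,"dy": 40,"dz": 6,"yaw": 7.8}
    - {"dx": 20,"dy": 40,"dz": 6,"yaw": 7.8}
    - {"dx": 20,"dy": 40,"dz": 6,"yaw": 7.8}
    - {"dx": 20,"dy": 40,"dz": 6,"yaw": 7.8}

```text
schema error: expected keys dx, dy, dz, yaw, grip
```

>>> servo_tool:
  targets:
    - {"dx": -8,"dy": 45}
    - {"dx": -8,"dy": 45}
    - {"dx": -8,"dy": 45}
    - {"dx": -8,"dy": 45}
    - {"dx": -8,"dy": 45}
    - {"dx": -8,"dy": 45}
    - {"dx": -8,"dy": 45}
    - {"dx": -8,"dy": 45}
    - {"dx": -8,"dy": 45}
    - {"dx": -8,"dy": 30}

```text
schema error: expected keys dx, dy, dz, yaw, grip
```

Run:
```python
from bench import arm, optics
import cv2,pickle,numpy as np
from h import *
S={n:optics.snapshot(n) for n in("scene","top")}
pickle.dump(S,open("s1.pkl","wb"))
s=S["scene"];im=s["image"][:,:,::-1]
q=proj(s,(.57,-.11,.03));l=proj(s,(.541,.205,.04));print(q,l)
def cr(c,w,h,f):
    x,y=int(c[0]-w/2),int(c[1]-h/2);print((x,y));return cv2.resize(im[y:y+h,x:x+w],None,fx=f,fy=f,interpolation=3)
c=np.hstack([cr(q,80,100,5),cr(l,80,100,5)])
cv2.imwrite("pics/crop2.png",np.clip(c*1.5,0,255).astype(np.uint8))
```

```text
[321.25535297 223.85325732] [250.66440565 170.26203459]
(281, 173)
(210, 120)
```

View pics/crop2.png

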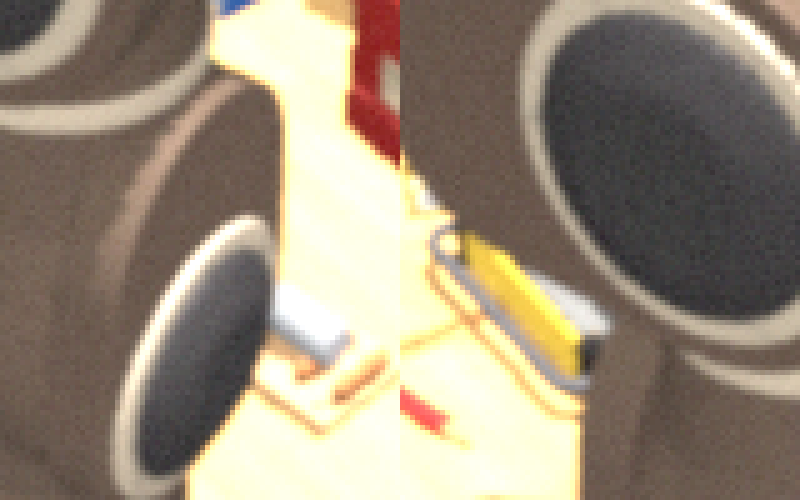

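The moves were refused because every key is required. This crop shows the arm still covering the green cell and half the lamp. I'm re-sending with full rows.

>>> servo_tool:
  targets:
    - {"dx": 20,"dy": 40,"dz": 6,"yaw": 7.8,"grip": 85}
    - {"dx": 20,"dy": 40,"dz": 6,"yaw": 7.8,"grip": 85}
    - {"dx": 20,"dy": 40,"dz": 6,"yaw": 7.8,"grip": 85}
    - {"dx": 20,"dy": 40,"dz": 6,"yaw": 7.8,"grip": 85}
    - {"dx": 20,"dy": 40,"dz": 6,"yaw": 7.8,"grip": 85}
    - {"dx": 20,"dy": 40,"dz": 6,"yaw": 7.8,"grip": 85}
    - {"dx": 20,"dy": 40,"dz": 6,"yaw": 7.8,"grip": 85}
    - {"dx": 20,"dy": 40,"dz": 6,"yaw": 7.8,"grip": 85}
    - {"dx": 20,"dy": 40,"dz": 6,"yaw": 7.8,"grip": 85}
    - {"dx": 20,"dy": 40,"dz": 6,"yaw": 7.8,"grip": 85}

```text
time: 1.2
eef_pos: [0.3738, -0.0937, 0.2916]
ee_rot: [180.0, 0.0, 97.6]
force: [-0.4, -0.4, -0.3]
finger_gap: 0.996
grasp_force: 0.0
```

>>> servo_tool:
  targets:
    - {"dx": -8,"dy": 45,"dz": 0,"yaw": 0,"grip": 85}
    - {"dx": -8,"dy": 45,"dz": 0,"yaw": 0,"grip": 85}
    - {"dx": -8,"dy": 45,"dz": 0,"yaw": 0,"grip": 85}
    - {"dx": -8,"dy": 45,"dz": 0,"yaw": 0,"grip": 85}
    - {"dx": -8,"dy": 45,"dz": 0,"yaw": 0,"grip": 85}
    - {"dx": -8,"dy": 45,"dz": 0,"yaw": 0,"grip": 85}
    - {"dx": -8,"dy": 45,"dz": 0,"yaw": 0,"grip": 85}
    - {"dx": -8,"dy": 45,"dz": 0,"yaw": 0,"grip": 85}
    - {"dx": -8,"dy": 45,"dz": 0,"yaw": 0,"grip": 85}
    - {"dx": 0,"dy": 0,"dz": 0,"yaw": 0,"grip": 85}

```text
time: 2.2
eef_pos: [0.3003, 0.3137, 0.2902]
ee_rot: [-179.9, -0.0, 97.7]
force: [0.6, -0.0, -0.2]
finger_gap: 0.995
grasp_force: 0.0
```

```bash
cat > look.py <<'E'
import sys,cv2,pickle,numpy as np
from bench import arm, optics
from h import *
S={n:optics.snapshot(n) for n in("scene","top")}
pickle.dump(S,open("s1.pkl","wb"))
s=S["scene"];im=s["image"][:,:,::-1]
q=proj(s,(.57,-.11,.03));l=proj(s,(.541,.205,.04))
def cr(c,w,h,f):
    x,y=int(c[0]-w/2),int(c[1]-h/2);print((x,y));return cv2.resize(im[y:y+h,x:x+w],None,fx=f,fy=f,interpolation=3)
c=np.hstack([cr(q,80,100,5),cr(l,80,100,5)])
cv2.imwrite("pics/crop3.png",np.clip(c*1.3,0,255).astype(np.uint8))
E
python3 look.py
```

```text
(281, 173)
(210, 120)
```

View pics/crop3.png

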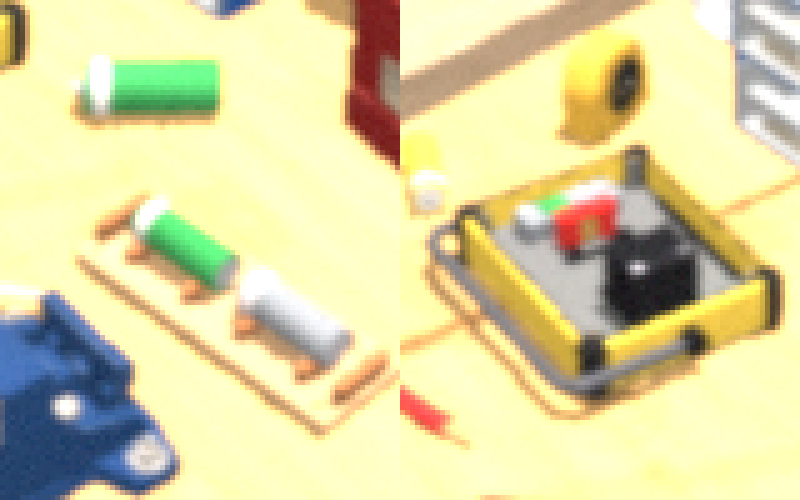

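The scene view is now clear. The green cell on the rest is at about (319,223), and the lamp is at about (249,172), with the red wall at (247,165) and the hood at (261,176). Next I'll fit the cell and lamp poses to both views.

```bash
cat > fit.py <<'E'
import pickle,numpy as np,cv2
from scipy.optimize import least_squares,minimize
from scipy.ndimage import map_coordinates
from h import *
S=pickle.load(open("s1.pkl","rb"));V=list(S.values())
# --- cell by moments of green mask
def gm(s,c,r=26,U=8):
    c=np.round(c).astype(int);im=s['image'][c[1]-r:c[1]+r,c[0]-r:c[0]+r].astype(np.float32)
    g=cv2.resize(im[...,1]-np.maximum(im[...,0],im[...,2]),None,fx=U,fy=U,interpolation=cv2.INTER_CUBIC)
    m=(g>np.percentile(g,99)*.5).astype(np.uint8)
    n,l,st,ce=cv2.connectedComponentsWithStats(m);k=l[r*U,r*U]
    if k==0:k=1+np.argmin(np.linalg.norm(ce[1:]-r*U,axis=1))
    M=cv2.moments((l==k).astype(np.uint8),True);o=c-r
    return raw(M,U,o)
def raw(M,U=1,o=(0,0)):
    m=M['m00'];x=(M['m10']/m+.5)/U+o[0]-.5 if U>1 else M['m10']/m;y=(M['m01']/m+.5)/U+o[1]-.5 if U>1 else M['m01']/m
    return np.array([x,y,M['mu20']/m/U**2,M['mu11']/m/U**2,M['mu02']/m/U**2,m/U**2])
th=np.linspace(0,2*np.pi,60)
def pred(s,c,yaw,b,pitch=0,rad=.013):
    a=np.array([np.cos(yaw)*np.cos(pitch),np.sin(yaw)*np.cos(pitch),np.sin(pitch)]);u=np.cross([0,0,1],a);u/=np.linalg.norm(u);w=np.cross(a,u)
    ring=lambda t:np.array([proj(s,c+a*t+rad*(np.cos(k)*u+np.sin(k)*w)) for k in th],np.float32)
    A,B=ring(-.032),ring(b);o=A.mean(0)
    H=cv2.convexHull(np.vstack([A,B])-o)
    H=cv2.moments(H);E=None
    d=s['eye']-c
    for R,t,sg in((A,-.032,-1),(B,b,1)):
        if (d-a*t)@a*sg>0:
            E=cv2.moments(cv2.convexHull(R-o));H={k:H[k]-E[k] for k in('m00','m10','m01','m20','m11','m02')}
    m=H['m00'];x,y=H['m10']/m,H['m01']/m
    return np.array([x+o[0],y+o[1],H['m20']/m-x*x,H['m11']/m-x*y,H['m02']/m-y*y,m])
def fitcell(views,c0,yaw0,free_z=True,pitch=False):
    T=[gm(s,proj(s,c0)) for s in views];W=np.array([1,1,.3,.3,.3,.03])
    f=lambda p:np.concatenate([(pred(s,p[:3],p[3],p[4],p[5] if pitch else 0)-t)*W for s,t in zip(views,T)]+([] if free_z else [[1e4*(p[2]-c0[2])]]))
    r=least_squares(f,[*c0,yaw0,.017,.0],x_scale=[.01,.01,.01,.1,.01,.1],diff_step=1e-4);return r.x,f(r.x)
# --- lamp by edges
def segs():
    out=[]
    def rect(x0,x1,y0,y1,z):
        P=[(x0,y0),(x1,y0),(x1,y1),(x0,y1)];out.extend([((*P[i],z),(*P[(i+1)%4],z)) for i in range(4)])
    rect(-88,88,-70,70,41.5);rect(-64,-26,-24,24,62);out.append(((33,-20,43),(33,20,43)));return np.array(out)/1000.
SG=segs()
def gimg(s):
    g=cv2.GaussianBlur(s['image'].astype(np.float32),(0,0),.8);return [cv2.Sobel(g,cv2.CV_32F,*d,ksize=3) for d in((1,0),(0,1))]
def score(p,vs,G):
    c,sn=np.cos(p[2]),np.sin(p[2]);tot=0
    for s,(gx,gy) in zip(vs,G):
        for A,B in SG:
            L=np.linspace(A,B,40)[3:-3];Wd=np.c_[p[0]+c*L[:,0]-sn*L[:,1],p[1]+sn*L[:,0]+c*L[:,1],L[:,2]]
            q=np.array([proj(s,w) for w in Wd[[0,-1]]]);t=np.linspace(0,1,len(L))[:,None];q=q[0]*(1-t)+q[1]*t
            d=q[-1]-q[0];n=np.array([-d[1],d[0]])/np.linalg.norm(d)
            e=sum(np.abs(sum(map_coordinates(g[...,k],[q[:,1],q[:,0]],order=1)*nn for g,nn in((gx,n[0]),(gy,n[1])))) for k in range(3))
            tot+=np.minimum(e,400).mean()
    return -tot
def fitlamp(vs,p0):
    G=[gimg(s) for s in vs];best=None
    for dx in(-.006,0,.006):
        for dy in(-.006,0,.006):
            for da in(-.05,0,.05):
                r=minimize(score,np.add(p0,[dx,dy,da]),args=(vs,G),method='Nelder-Mead',options=dict(initial_simplex=np.add(p0,[dx,dy,da])+np.array([[0,0,0],[.004,0,0],[0,.004,0],[0,0,.03]]),maxiter=60))
                if best is None or r.fun<best.fun:best=r
    return best.x,best.fun
if __name__=="__main__":
    np.set_printoptions(precision=4,suppress=True)
    c0=np.array([.569,-.097,.029]);
    for vs in(V,):
        x,r=fitcell(vs,c0,np.radians(97));print("cell both",x[:5],np.degrees(x[3]),r)
    for k in S:x,r=fitcell([S[k]],c0,np.radians(97),False);print("cell",k,x[:5],np.degrees(x[3]))
    p0=[.541,.205,np.radians(88)]
    for nm,vs in(("both",V),("scene",[S["scene"]]),("top",[S["top"]])):
        x,f=fitlamp(vs,p0);print("lamp",nm,x,np.degrees(x[2]),f)
        if nm=="both":
            for n,s in S.items():
                im=cv2.resize(s['image'][:,:,::-1],None,fx=8,fy=8,interpolation=3)
                c,sn=np.cos(x[2]),np.sin(x[2])
                for A,B in SG:
                    q=[proj(s,[x[0]+c*P[0]-sn*P[1],x[1]+sn*P[0]+c*P[1],P[2]]) for P in(A,B)]
                    cv2.line(im,*[tuple(int(v) for v in (k+.5)*8) for k in q],(255,0,255),1)
                o=(proj(s,[x[0],x[1],.04])*8).astype(int);S[n]['ov']=im[o[1]-260:o[1]+260,o[0]-200:o[0]+200] if n=='scene' else im[o[1]-260:o[1]+260,o[0]-190:o[0]+210]
            im=np.hstack([S['scene']['ov'],S['top']['ov']]);cv2.imwrite("pics/ov.png",np.clip(im*1.3,0,255).astype(np.uint8))
E
time python3 fit.py
```

```text
cell both [ 0.5691 -0.0946  0.0297  1.6935  0.0153] 97.03217578719044 [ 0.0776  0.0618 -0.4185 -0.7541  0.2771  0.5069 -0.068   0.0257 -0.3302
  0.1096  1.354   1.6196]
cell scene [ 0.5695 -0.0938  0.029   1.737   0.0163] 99.5249518920976
cell top [ 0.5697 -0.0946  0.029   1.6506  0.0147] 94.57513563079621
lamp both [0.5472 0.2086 1.4497] 83.06233391809063 -4606.136485745127
lamp scene [0.5477 0.2137 1.4785] 84.71106092825897 -3003.872201728701
lamp top [0.5513 0.2069 1.529 ] 87.60742944253026 -2051.770755709518
real	0m35.429s
user	0m35.670s
sys	0m0.408s
```

View pics/ov.png

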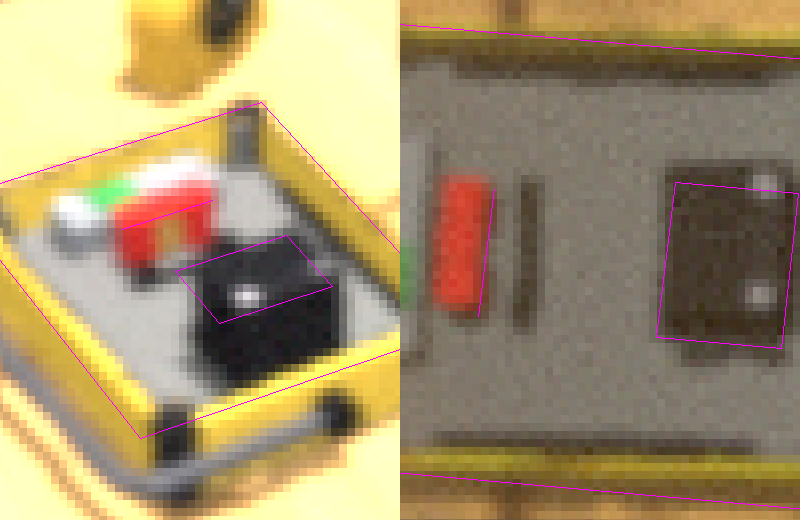

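The cell fit is good, with height 29.7 mm against an expected 29. The lamp overlay is about 4 mm and 2° off. The true red-face top edge in the right panel runs (493,178) to (484,312), and in the left panel (213,192) to (116,210). I'll triangulate those points and refit from there.

Run:
```python
from fit import *
np.set_printoptions(precision=4,suppress=True)
x=[.5472,.2086];s,t=S['scene'],S['top']
# recompute with full-precision fit centre ~ same to <0.2px
os_=(proj(s,[*x,.04])*8).astype(int)-[200,260];ot=(proj(t,[*x,.04])*8).astype(int)-[190,260]-[400,0]
ps=lambda u:(np.array(u)+os_)/8-.5;pt=lambda u:(np.array(u)+ot)/8-.5
B,e1=tri(s,ps((213,192)),t,pt((493,178)));A,e2=tri(s,ps((116,210)),t,pt((484,312)))
print("A",A,e1,"B",B,e2,"width",np.linalg.norm(A-B),"yaw",np.degrees(np.arctan2(*(A-B)[1::-1]))-90)
for n,u,z in(("wallB",(493,178),.043),("wallA",(484,312),.043),("hoodfrontB",(672,168),.062),("hoodfrontA",(660,335),.062),("rimT",(600,38),.0415),("rimB",(600,466),.0415),("rimT0",(400,30),.0415),("rimT1",(800,48),.0415),("rimB0",(400,450),.0415),("rimB1",(800,472),.0415)):print(n,at(t,pt(u),z))
# template-like: free-colour centroid of red wall in both views
for nm,v in S.items():
    im=v['image'].astype(int);m=(im[...,0]>1.8*im[...,1])&(im[...,0]>90);c=proj(v,[.547,.24,.04])
    yy,xx=np.nonzero(m);k=np.hypot(xx-c[0],yy-c[1])<14;print(nm,"red centroid",xx[k].mean(),yy[k].mean(),k.sum(),at(v,(xx[k].mean(),yy[k].mean()),.043))
# directional refit: bounded around estimate, with yaw fixed set
for vs,nm in((V,'both'),([s],'scene'),([t],'top')):
    G=[gimg(v) for v in vs]
    for yaw in (85,86,87):
        b=min((score([X,Y,np.radians(yaw)],vs,G),X,Y) for X in np.arange(.544,.556,.001) for Y in np.arange(.203,.216,.001));print(nm,yaw,np.array(b))
```

```text
A [0.5292 0.2405 0.0557] 0.0022473886632081875 B [0.5732 0.2395 0.0463] 0.003445778167429637 width 0.044968337494533536 yaw 88.75898866972454
wallB [0.5749 0.2397 0.043 ]
wallA [0.5328 0.2424 0.043 ]
hoodfrontB [0.5724 0.1811 0.062 ]
hoodfrontA [0.521 0.185 0.062]
rimT [0.6188 0.2066 0.0415]
rimB [0.4841 0.2069 0.0415]
rimT0 [0.6234 0.2694 0.0415]
rimT1 [0.6135 0.144  0.0415]
rimB0 [0.491  0.2684 0.0415]
rimB1 [0.4804 0.1455 0.0415]
scene red centroid 246.50632911392404 163.72151898734177 79 [0.5473 0.2387 0.043 ]
top red centroid 184.00980392156862 201.01960784313727 102 [0.5546 0.2493 0.043 ]
both 85 [-4556.1444     0.549      0.208 ]
both 86 [-4550.9454     0.549      0.207 ]
both 87 [-4528.6431     0.549      0.207 ]
scene 85 [-2991.6953     0.548      0.214 ]
scene 86 [-2979.96      0.547     0.213]
scene 87 [-2950.7769     0.547      0.213 ]
top 85 [-1967.9091     0.55       0.207 ]
top 86 [-1983.4028     0.55       0.207 ]
top 87 [-2031.3809     0.552      0.207 ]
```

Top-view readings agree on the lamp: origin about (0.551, 0.209), yaw about 85.6°. The wall-to-wall and rim midlines match to about 1 mm. Moving over the cell at (0.569, -0.095), yaw 97°.

>>> servo_tool:
  targets:
    - {"dx": 27,"dy": -41,"dz": 0,"yaw": 0,"grip": 85}
    - {"dx": 27,"dy": -41,"dz": 0,"yaw": 0,"grip": 85}
    - {"dx": 27,"dy": -41,"dz": 0,"yaw": 0,"grip": 85}
    - {"dx": 27,"dy": -41,"dz": 0,"yaw": 0,"grip": 85}
    - {"dx": 27,"dy": -41,"dz": 0,"yaw": 0,"grip": 70}
    - {"dx": 27,"dy": -41,"dz": 0,"yaw": 0,"grip": 60}
    - {"dx": 27,"dy": -41,"dz": -30,"yaw": 0,"grip": 60}
    - {"dx": 27,"dy": -41,"dz": -30,"yaw": -0.7,"grip": 60}
    - {"dx": 27,"dy": -41,"dz": -30,"yaw": 0,"grip": 60}
    - {"dx": 26,"dy": -39,"dz": -30,"yaw": 0,"grip": 60}

```text
time: 3.3
eef_pos: [0.5571, -0.0819, 0.1858]
ee_rot: [180.0, 0.0, 96.4]
force: [0.4, 0.0, -0.3]
finger_gap: 0.701
grasp_force: 0.0
```

>>> servo_tool:
  targets:
    - {"dx": 0,"dy": 0,"dz": -30,"yaw": 0,"grip": 60}
    - {"dx": 0,"dy": 0,"dz": -30,"yaw": 0,"grip": 60}
    - {"dx": 0,"dy": 0,"dz": -20,"yaw": 0,"grip": 60}
    - {"dx": 0,"dy": 0,"dz": 0,"yaw": 0,"grip": 60}
    - {"dx": 0,"dy": 0,"dz": 0,"yaw": 0,"grip": 60}

```text
time: 3.8
eef_pos: [0.5567, -0.0795, 0.1068]
ee_rot: [-180.0, 0.0, 96.5]
force: [-0.3, -0.5, 1.3]
finger_gap: 0.702
grasp_force: 0.0
```

>>> servo_tool:
  targets:
    - {"dx": 12.3,"dy": -15,"dz": 0,"yaw": 0.5,"grip": 60}
    - {"dx": 0,"dy": 0,"dz": -25,"yaw": 0,"grip": 60}
    - {"dx": 0,"dy": 0,"dz": -25,"yaw": 0,"grip": 60}
    - {"dx": 0,"dy": 0,"dz": -20,"yaw": 0,"grip": 60}
    - {"dx": 0,"dy": 0,"dz": -12,"yaw": 0,"grip": 60}
    - {"dx": 0,"dy": 0,"dz": 0,"yaw": 0,"grip": 60}
    - {"dx": 0,"dy": 0,"dz": 0,"yaw": 0,"grip": 60}

```text
time: 4.5
eef_pos: [0.5703, -0.0937, 0.0256]
ee_rot: [179.9, 0.0, 97.1]
force: [0.4, -0.3, 0.2]
finger_gap: 0.698
grasp_force: 0.0
```

>>> servo_tool:
  targets:
    - {"dx": -1.2,"dy": -0.9,"dz": -5,"yaw": 0,"grip": 60}
    - {"dx": 0,"dy": 0,"dz": -4.5,"yaw": 0,"grip": 45}
    - {"dx": 0,"dy": 0,"dz": 0,"yaw": 0,"grip": 35}
    - {"dx": 0,"dy": 0,"dz": 0,"yaw": 0,"grip": 20}
    - {"dx": 0,"dy": 0,"dz": 0,"yaw": 0,"grip": 20}
    - {"dx": 0,"dy": 0,"dz": 0,"yaw": 0,"grip": 20}
    - {"dx": 0,"dy": 0,"dz": 0,"yaw": 0,"grip": 20}

```text
time: 5.2
eef_pos: [0.5683, -0.0943, 0.0149]
ee_rot: [-180.0, 0.0, 97.1]
force: [-2.4, -0.4, 3.2]
finger_gap: 0.278
grasp_force: 58.8
```

Gripped at 59 N. Lifting now. The tool can't pitch, so I'll then tilt the cell in the pads by pressing the nub end on the outside of the rest's far end stop.

>>> servo_tool:
  targets:
    - {"dx": 0,"dy": 0,"dz": 10,"yaw": 0,"grip": 20}
    - {"dx": 0,"dy": 0,"dz": 25,"yaw": 0,"grip": 20}
    - {"dx": 0,"dy": 0,"dz": 25,"yaw": 0,"grip": 20}
    - {"dx": 0,"dy": 0,"dz": 10,"yaw": 0,"grip": 20}
    - {"dx": 0,"dy": 0,"dz": 0,"yaw": 0,"grip": 20}
    - {"dx": 0,"dy": 0,"dz": 0,"yaw": 0,"grip": 20}
    - {"dx": 4,"dy": -32,"dz": 0,"yaw": 0,"grip": 20}
    - {"dx": 4,"dy": -33,"dz": 0,"yaw": 0,"grip": 20}
    - {"dx": 4,"dy": -33,"dz": 0,"yaw": 0,"grip": 20}
    - {"dx": 4,"dy": -33,"dz": 0,"yaw": 0,"grip": 20}

```text
time: 6.2
eef_pos: [0.5836, -0.2261, 0.0827]
ee_rot: [-179.9, -0.1, 97.1]
force: [0.6, -0.0, -0.3]
finger_gap: 0.283
grasp_force: 58.9
```

>>> servo_tool:
  targets:
    - {"dx": 4,"dy": -32,"dz": 0,"yaw": 0,"grip": 20}
    - {"dx": 0,"dy": 0,"dz": 0,"yaw": 0,"grip": 20}
    - {"dx": 0,"dy": 0,"dz": -20,"yaw": 0,"grip": 20}
    - {"dx": 0,"dy": 0,"dz": 0,"yaw": 0,"grip": 20}
    - {"dx": 0,"dy": 0,"dz": 0,"yaw": 0,"grip": 20}

```text
time: 6.7
eef_pos: [0.5873, -0.2563, 0.0634]
ee_rot: [-179.8, -0.1, 97.1]
force: [0.3, -0.2, 1.0]
finger_gap: 0.281
grasp_force: 59.0
```

```bash
cat > cellnow.py <<'E'
import sys
from bench import arm,optics
import fit,numpy as np,pickle,cv2
np.set_printoptions(precision=4,suppress=True)
st=arm.sense();e=st['eef_pos'];S={n:optics.snapshot(n) for n in("scene","top")}
pickle.dump(S,open("s2.pkl","wb"))
c0=np.array([e[0],e[1],e[2]+.013]);print(e,st['ee_rot'],st['force'])
for nm,vs,fz in(("both",list(S.values()),True),("top",[S['top']],False)):
    try:
        x,r=fit.fitcell(vs,c0,np.radians(st['ee_rot'][2]),fz,pitch=True);print(nm,"c",x[:3],"yaw",np.degrees(x[3]),"pitch",np.degrees(x[5]),"b",x[4],"res",np.abs(r).max(),"off",x[:3]-e)
    except Exception as ex:print(nm,ex)
s=S["scene"];q=fit.proj(s,c0).astype(int);t=S['top'];p=fit.proj(t,c0).astype(int)
f=lambda im,q:cv2.resize(im['image'][max(0,q[1]-40):q[1]+40,q[0]-50:q[0]+50,::-1],(400,320),interpolation=3)
cv2.imwrite(sys.argv[1],np.clip(np.hstack([f(s,q),f(t,p)])*1.3,0,255).astype(np.uint8))
E
python3 cellnow.py pics/tilt0.png
```

```text
[ 0.5873 -0.2563  0.0634] [-179.8493   -0.0985   97.1279] [ 0.3399 -0.1821  0.9783]
both c [ 0.6184 -0.2516  0.0574] yaw 18.31834008760643 pitch 5.906514625438428 b -0.013536773173753252 res 2.0230017058855756 off [ 0.0311  0.0047 -0.006 ]
top c [ 0.5838 -0.222   0.0764] yaw 99.92700945888767 pitch -9.106725585393622e-05 b -0.020792479632446553 res 1.1221606436502176 off [-0.0035  0.0343  0.013 ]
```

>>> servo_tool:
  targets:
    - {"dx": 0,"dy": 0,"dz": -20,"yaw": 0,"grip": 20}
    - {"dx": 0,"dy": 0,"dz": -13,"yaw": 0,"grip": 20}
    - {"dx": 0,"dy": 0,"dz": -2,"yaw": 0,"grip": 20}
    - {"dx": 0,"dy": 0,"dz": -2,"yaw": 0,"grip": 20}
    - {"dx": 0,"dy": 0,"dz": -2,"yaw": 0,"grip": 20}

```text
time: 7.3
eef_pos: [0.5888, -0.2574, 0.0262]
ee_rot: [180.0, 0.0, 97.1]
force: [1.0, -0.5, -0.6]
finger_gap: 0.284
grasp_force: 59.0
```

>>> servo_tool:
  targets:
    - {"dx": 0,"dy": 0,"dz": -1.5,"yaw": 0,"grip": 20}
    - {"dx": 0,"dy": 0,"dz": -1.5,"yaw": 0,"grip": 20}
    - {"dx": 0,"dy": 0,"dz": 0,"yaw": 0,"grip": 20}

```text
time: 7.6
eef_pos: [0.5888, -0.2579, 0.0232]
ee_rot: [179.9, 0.1, 97.1]
force: [0.9, -3.4, -3.8]
finger_gap: 0.284
grasp_force: 58.9
```

>>> servo_tool:
  targets:
    - {"dx": 0,"dy": 0,"dz": -1.5,"yaw": 0,"grip": 20}
    - {"dx": 0,"dy": 0,"dz": -1.5,"yaw": 0,"grip": 20}
    - {"dx": 0,"dy": 0,"dz": 0,"yaw": 0,"grip": 20}

```text
time: 7.9
eef_pos: [0.5888, -0.2582, 0.0199]
ee_rot: [180.0, 0.1, 97.1]
force: [1.1, -4.8, 2.0]
finger_gap: 0.282
grasp_force: 59.1
```

```bash
python3 cellnow.py pics/tilt1.png
```

```text
[ 0.5888 -0.2582  0.0199] [179.9543   0.0959  97.066 ] [ 1.0698 -4.7737  2.0115]
both c [ 0.6074 -0.2384  0.006 ] yaw 78.96570389242568 pitch -0.36517907748881023 b -0.014217181457024388 res 3.14648000246666 off [ 0.0186  0.0198 -0.0139]
top c [ 0.5793 -0.2239  0.0329] yaw 109.71810436027437 pitch -1.5344318358867308 b -0.021753688841060975 res 0.8000354032217849 off [-0.0095  0.0343  0.013 ]
```

View pics/tilt1.png

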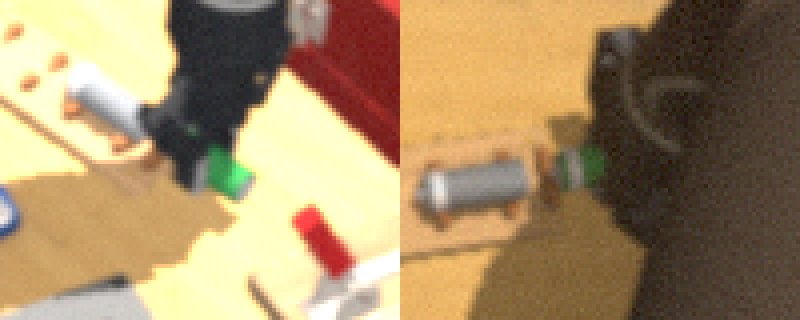

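In the pictures, the white band and nub end stop just short of the end stop, so there's almost no overlap. Lifting, moving 8 mm further along the nub direction and pressing again.

>>> servo_tool:
  targets:
    - {"dx": 0,"dy": 0,"dz": 9,"yaw": 0,"grip": 20}
    - {"dx": 0,"dy": 0,"dz": 9,"yaw": 0,"grip": 20}
    - {"dx": -1,"dy": 8,"dz": 0,"yaw": 0,"grip": 20}
    - {"dx": 0,"dy": 0,"dz": -6,"yaw": 0,"grip": 20}
    - {"dx": 0,"dy": 0,"dz": -6,"yaw": 0,"grip": 20}
    - {"dx": 0,"dy": 0,"dz": -3,"yaw": 0,"grip": 20}
    - {"dx": 0,"dy": 0,"dz": 0,"yaw": 0,"grip": 20}

```text
time: 8.7
eef_pos: [0.5873, -0.249, 0.0237]
ee_rot: [180.0, -0.0, 97.1]
force: [-3.8, 2.2, 12.3]
finger_gap: 0.283
grasp_force: 61.0
```

>>> servo_tool:
  targets:
    - {"dx": 0,"dy": 0,"dz": -1.5,"yaw": 0,"grip": 20}
    - {"dx": 0,"dy": 0,"dz": -1.5,"yaw": 0,"grip": 20}
    - {"dx": 0,"dy": 0,"dz": 0,"yaw": 0,"grip": 20}

```text
time: 9.0
eef_pos: [0.5876, -0.2499, 0.0221]
ee_rot: [179.9, 0.1, 97.1]
force: [-7.3, -0.5, 19.3]
finger_gap: 0.284
grasp_force: 62.2
```

>>> servo_tool:
  targets:
    - {"dx": 0,"dy": 0,"dz": -1.5,"yaw": 0,"grip": 20}
    - {"dx": 0,"dy": 0,"dz": -1.5,"yaw": 0,"grip": 20}
    - {"dx": 0,"dy": 0,"dz": 0,"yaw": 0,"grip": 20}

```text
time: 9.3
eef_pos: [0.588, -0.2509, 0.0196]
ee_rot: [179.9, 0.2, 97.1]
force: [-6.3, -4.6, 20.0]
finger_gap: 0.285
grasp_force: 63.5
```

>>> servo_tool:
  targets:
    - {"dx": 0,"dy": 0,"dz": -2,"yaw": 0,"grip": 20}
    - {"dx": 0,"dy": 0,"dz": -2,"yaw": 0,"grip": 20}
    - {"dx": 0,"dy": 0,"dz": -2,"yaw": 0,"grip": 20}
    - {"dx": 0,"dy": 0,"dz": 0,"yaw": 0,"grip": 20}

```text
time: 9.7
eef_pos: [0.5886, -0.2524, 0.014]
ee_rot: [179.8, 0.4, 97.0]
force: [-4.9, -7.8, 18.8]
finger_gap: 0.285
grasp_force: 67.2
```

>>> servo_tool:
  targets:
    - {"dx": 0,"dy": 0,"dz": -1.5,"yaw": 0,"grip": 20}
    - {"dx": 0,"dy": 0,"dz": -1,"yaw": 0,"grip": 20}
    - {"dx": 0,"dy": 0,"dz": 0,"yaw": 0,"grip": 20}

```text
time: 10.0
eef_pos: [0.5887, -0.2527, 0.0121]
ee_rot: [179.8, 0.4, 97.0]
force: [-5.9, -8.3, 22.4]
finger_gap: 0.283
grasp_force: 68.9
```

The cell is rotating in the pads with about 20 N, and geometry puts the tilt near 25°. Lifting and carrying it over the lamp with yaw −11.4°.

>>> servo_tool:
  targets:
    - {"dx": 0,"dy": 0,"dz": 20,"yaw": 0,"grip": 20}
    - {"dx": 0,"dy": 0,"dz": 35,"yaw": 0,"grip": 20}
    - {"dx": 0,"dy": 0,"dz": 35,"yaw": 0,"grip": 20}
    - {"dx": 0,"dy": 0,"dz": 30,"yaw": -1.4,"grip": 20}
    - {"dx": -3,"dy": 38,"dz": 0,"yaw": -2,"grip": 20}
    - {"dx": -3,"dy": 38,"dz": 0,"yaw": -2,"grip": 20}
    - {"dx": -3,"dy": 38,"dz": 0,"yaw": -2,"grip": 20}
    - {"dx": -3,"dy": 38,"dz": 0,"yaw": -2,"grip": 20}
    - {"dx": -3,"dy": 38,"dz": 0,"yaw": -2,"grip": 20}
    - {"dx": -3,"dy": 38,"dz": 0,"yaw": 0,"grip": 20}

```text
time: 11.0
eef_pos: [0.5685, -0.0198, 0.1271]
ee_rot: [-179.9, -0.0, 85.7]
force: [0.4, 1.1, -1.0]
finger_gap: 0.28
grasp_force: 65.7
```

>>> servo_tool:
  targets:
    - {"dx": -3,"dy": 38,"dz": 0,"yaw": 0,"grip": 20}
    - {"dx": -3,"dy": 38,"dz": 0,"yaw": 0,"grip": 20}
    - {"dx": -3,"dy": 38,"dz": 0,"yaw": 0,"grip": 20}
    - {"dx": -3,"dy": 38,"dz": 0,"yaw": 0,"grip": 20}
    - {"dx": -3,"dy": 38,"dz": 0,"yaw": 0,"grip": 20}
    - {"dx": -3,"dy": 38,"dz": 0,"yaw": 0,"grip": 20}
    - {"dx": 0,"dy": 0,"dz": 0,"yaw": 0,"grip": 20}
    - {"dx": 0,"dy": 0,"dz": 0,"yaw": 0,"grip": 20}

```text
time: 11.8
eef_pos: [0.5506, 0.2073, 0.127]
ee_rot: [-179.9, 0.1, 85.8]
force: [0.7, 0.3, -1.9]
finger_gap: 0.284
grasp_force: 65.7
```

```bash
python3 cellnow.py pics/tilt2.png
```

```text
[0.5506 0.2073 0.127 ] [-179.9105    0.0542   85.8136] [ 0.7017  0.3354 -1.914 ]
both c [0.5309 0.2037 0.1403] yaw 132.33297031522494 pitch -32.36029806813616 b -0.024850638378922055 res 2.415102453837962 off [-0.0198 -0.0037  0.0133]
top c [0.5264 0.2184 0.14  ] yaw 126.27813648673408 pitch 3.1302182747035765 b -0.032243231897704804 res 2.12303755494316 off [-0.0243  0.0111  0.013 ]
```

View pics/tilt2.png

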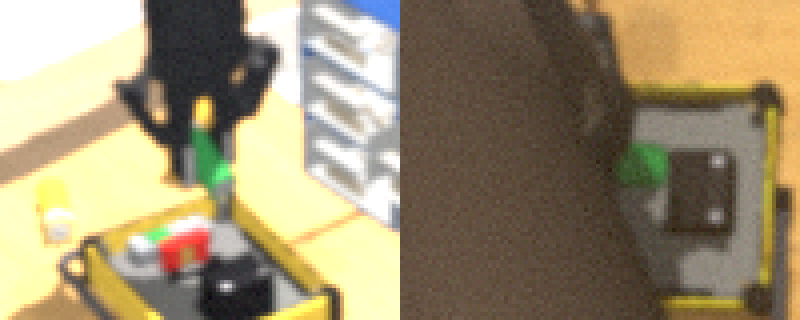

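The cell hangs tilted between the fingers with its flat end down at panel-left (225,200). The hood and red wall are clear below. I'll compute the tilt by comparing predicted flat-end pixels.

Run:
```python
import pickle,numpy as np,cv2
from h import *
S=pickle.load(open("s2.pkl","rb"));e=np.array([.5506,.2073,.127]);yaw=np.radians(85.8)
for nm,s in S.items():
    c0=e+[0,0,.013];o=proj(s,c0).astype(int)-[50,40]
    im=s['image'].astype(int);g=im[...,1]-np.maximum(im[...,0],im[...,2])
    sub=cv2.resize(g[o[1]:o[1]+80,o[0]:o[0]+100].astype(np.float32),(400,320),interpolation=3)
    m=(sub>25).astype(np.uint8);n,l,st,ce=cv2.connectedComponentsWithStats(m)
    print(nm,[(st[i].tolist(),ce[i].round(0).tolist()) for i in range(1,n) if st[i,4]>150])
    for p in(20,25,30,35,40,45):
        a=np.array([np.cos(yaw)*np.cos(np.radians(p)),np.sin(yaw)*np.cos(np.radians(p)),np.sin(np.radians(p))]);u=np.cross([0,0,1],a);u/=np.linalg.norm(u);w=np.cross(a,u);c=e+[0,0,.0141]
        R=np.array([(proj(s,c-a*.032+.013*(np.cos(k)*u+np.sin(k)*w))-o)*4 for k in np.linspace(0,6.28,40)])
        print(p,"flat ctr",R.mean(0).round(0),"ring x",R[:,0].min().round(),R[:,0].max().round(),"y",R[:,1].min().round(),R[:,1].max().round(),"topline",((proj(s,c-a*.032+.013*w)-o)*4).round(),((proj(s,c+.013*w)-o)*4).round())
```

```text
scene [([192, 128, 40, 64, 1504], [209.0, 161.0]), ([144, 228, 28, 16, 288], [157.0, 234.0])]
20 flat ctr [221. 191.] ring x 206.0 237.0 y 179.0 203.0 topline [224. 180.] [203. 149.]
25 flat ctr [220. 193.] ring x 205.0 236.0 y 182.0 204.0 topline [224. 183.] [204. 150.]
30 flat ctr [220. 195.] ring x 205.0 236.0 y 185.0 205.0 topline [224. 187.] [205. 151.]
35 flat ctr [219. 197.] ring x 204.0 235.0 y 188.0 205.0 topline [224. 189.] [205. 152.]
40 flat ctr [218. 198.] ring x 202.0 234.0 y 190.0 205.0 topline [223. 192.] [206. 154.]
45 flat ctr [217. 199.] ring x 201.0 233.0 y 192.0 206.0 topline [223. 195.] [207. 155.]
top [([236, 144, 32, 36, 784], [253.0, 160.0])]
20 flat ctr [257. 169.] ring x 253.0 262.0 y 146.0 191.0 topline [262. 165.] [205. 159.]
25 flat ctr [256. 170.] ring x 250.0 263.0 y 146.0 192.0 topline [262. 166.] [207. 159.]
30 flat ctr [255. 170.] ring x 246.0 263.0 y 147.0 192.0 topline [263. 167.] [209. 159.]
35 flat ctr [253. 171.] ring x 243.0 263.0 y 148.0 193.0 topline [263. 167.] [210. 159.]
40 flat ctr [250. 172.] ring x 239.0 262.0 y 149.0 193.0 topline [262. 168.] [212. 160.]
45 flat ctr [248. 172.] ring x 234.0 261.0 y 149.0 194.0 topline [261. 169.] [214. 160.]
```

>>> servo_tool:
  targets:
    - {"dx": 1,"dy": 15.5,"dz": 0,"yaw": -0.2,"grip": 20}
    - {"dx": 0,"dy": 0,"dz": -20,"yaw": 0,"grip": 20}
    - {"dx": 0,"dy": 0,"dz": -15,"yaw": 0,"grip": 20}
    - {"dx": 0,"dy": 0,"dz": -8,"yaw": 0,"grip": 20}
    - {"dx": 0,"dy": 0,"dz": -8,"yaw": 0,"grip": 20}
    - {"dx": 0,"dy": 0,"dz": -8,"yaw": 0,"grip": 20}
    - {"dx": 0,"dy": 0,"dz": -8,"yaw": 0,"grip": 20}
    - {"dx": 0,"dy": 0,"dz": 0,"yaw": 0,"grip": 20}

```text
time: 12.7
eef_pos: [0.5518, 0.2219, 0.06]
ee_rot: [-179.9, 0.0, 85.5]
force: [-0.5, 0.7, -0.5]
finger_gap: 0.286
grasp_force: 65.7
```

>>> servo_tool:
  targets:
    - {"dx": 0,"dy": 0,"dz": -5,"yaw": 0,"grip": 20}
    - {"dx": 0,"dy": 0,"dz": -5,"yaw": 0,"grip": 20}
    - {"dx": 0,"dy": 0,"dz": -5,"yaw": 0,"grip": 20}
    - {"dx": 0,"dy": 0,"dz": 0,"yaw": 0,"grip": 20}
    - {"dx": 0,"dy": 0,"dz": 0,"yaw": 0,"grip": 20}

```text
time: 13.2
eef_pos: [0.5523, 0.2221, 0.046]
ee_rot: [-180.0, 0.0, 85.5]
force: [0.3, -0.5, -1.3]
finger_gap: 0.284
grasp_force: 65.7
```

>>> servo_tool:
  targets:
    - {"dx": -1,"dy": 0,"dz": -4,"yaw": 0,"grip": 20}
    - {"dx": 0,"dy": 0,"dz": -4,"yaw": 0,"grip": 20}
    - {"dx": 0,"dy": 0,"dz": -2,"yaw": 0,"grip": 20}
    - {"dx": 0,"dy": 0,"dz": 0,"yaw": 0,"grip": 20}
    - {"dx": 0,"dy": 0,"dz": 0,"yaw": 0,"grip": 20}

```text
time: 13.7
eef_pos: [0.5513, 0.2222, 0.0361]
ee_rot: [-180.0, 0.0, 85.5]
force: [-0.1, 0.5, -0.7]
finger_gap: 0.284
grasp_force: 65.7
```

```bash
python3 cellnow.py pics/in0.png | head -1
```

```text
[0.5513 0.2222 0.0361] [-179.995     0.002    85.4981] [-0.0585  0.4788 -0.7273]
```

View pics/in0.png

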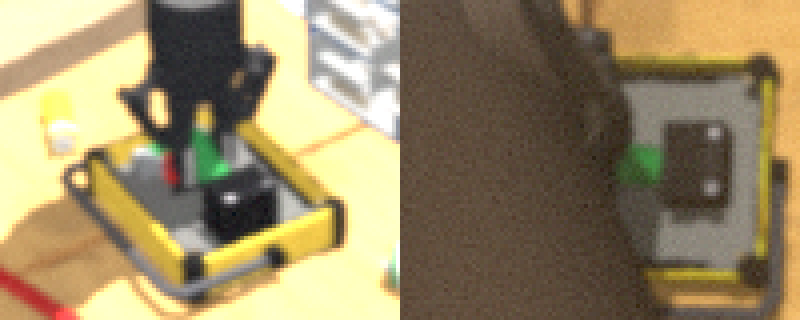

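The cell is free above the bay. In the right panel its flat end (645,166) faces the hood (700,165), in line within about 1 mm, and the hood edge is clear. Advancing toward the stud.

>>> servo_tool:
  targets:
    - {"dx": -0.2,"dy": -3,"dz": -1,"yaw": 0,"grip": 20}
    - {"dx": -0.2,"dy": -3,"dz": -1,"yaw": 0,"grip": 20}
    - {"dx": -0.2,"dy": -3,"dz": 0,"yaw": 0,"grip": 20}
    - {"dx": 0,"dy": 0,"dz": 0,"yaw": 0,"grip": 20}

```text
time: 14.2
eef_pos: [0.5507, 0.2127, 0.0341]
ee_rot: [-180.0, 0.0, 85.5]
force: [-1.0, -0.4, -0.9]
finger_gap: 0.282
grasp_force: 65.7
```

>>> servo_tool:
  targets:
    - {"dx": -0.1,"dy": -2,"dz": 0,"yaw": 0,"grip": 20}
    - {"dx": -0.1,"dy": -1,"dz": 0,"yaw": 0,"grip": 20}
    - {"dx": 0,"dy": 0,"dz": 0,"yaw": 0,"grip": 20}

```text
time: 14.5
eef_pos: [0.5508, 0.2117, 0.0345]
ee_rot: [180.0, -0.2, 85.5]
force: [-0.3, 5.7, 0.1]
finger_gap: 0.285
grasp_force: 65.9
```

>>> servo_tool:
  targets:
    - {"dx": -0.1,"dy": -1.5,"dz": 0,"yaw": 0,"grip": 20}
    - {"dx": -0.1,"dy": -1,"dz": 0,"yaw": 0,"grip": 20}
    - {"dx": 0,"dy": 0,"dz": 0,"yaw": 0,"grip": 20}

```text
time: 14.8
eef_pos: [0.5506, 0.2098, 0.0347]
ee_rot: [180.0, -0.3, 85.6]
force: [-1.2, 8.3, -1.8]
finger_gap: 0.285
grasp_force: 66.0
```

Stud contact came at y ≈ 0.2119, which puts the lamp origin at y ≈ 0.2107. Before tipping I'll check whether a wider grip command lowers the grip force, since that would make pivoting gentler.

>>> servo_tool:
  targets:
    - {"dx": 0,"dy": 0,"dz": 0,"yaw": 0,"grip": 23}
    - {"dx": 0,"dy": 0,"dz": 0,"yaw": 0,"grip": 23}

```text
time: 15.0
eef_pos: [0.5507, 0.2099, 0.0347]
ee_rot: [180.0, -0.3, 85.6]
force: [-0.9, 8.3, -1.2]
finger_gap: 0.285
grasp_force: 66.0
```

>>> servo_tool:
  targets:
    - {"dx": 0,"dy": 0,"dz": 0,"yaw": 0,"grip": 24}
    - {"dx": 0,"dy": 0,"dz": 0,"yaw": 0,"grip": 24}

```text
time: 15.2
eef_pos: [0.5507, 0.2099, 0.0347]
ee_rot: [180.0, -0.3, 85.6]
force: [-1.1, 7.3, -0.6]
finger_gap: 0.288
grasp_force: 60.6
```

>>> servo_tool:
  targets:
    - {"dx": -0.1,"dy": -2,"dz": 0,"yaw": 0,"grip": 24}
    - {"dx": -0.1,"dy": -1.5,"dz": 0,"yaw": 0,"grip": 24}
    - {"dx": -0.1,"dy": -1,"dz": 0,"yaw": 0,"grip": 24}
    - {"dx": 0,"dy": 0,"dz": 0,"yaw": 0,"grip": 24}
    - {"dx": 0,"dy": 0,"dz": 0,"yaw": 0,"grip": 24}

```text
time: 15.7
eef_pos: [0.5505, 0.2076, 0.0348]
ee_rot: [180.0, -0.5, 85.6]
force: [-0.1, 15.6, -1.4]
finger_gap: 0.281
grasp_force: 60.6
```

>>> servo_tool:
  targets:
    - {"dx": 0,"dy": 0,"dz": -1,"yaw": 0,"grip": 24.3}
    - {"dx": 0,"dy": 0,"dz": -1,"yaw": 0,"grip": 24.3}
    - {"dx": 0,"dy": 0,"dz": -1,"yaw": 0,"grip": 24.3}
    - {"dx": 0,"dy": 0,"dz": 0,"yaw": 0,"grip": 24.3}

```text
time: 16.1
eef_pos: [0.5514, 0.2069, 0.0332]
ee_rot: [179.9, -0.5, 85.6]
force: [-2.2, 11.2, 5.4]
finger_gap: 0.284
grasp_force: 50.7
```

>>> servo_tool:
  targets:
    - {"dx": 0,"dy": -0.5,"dz": 0,"yaw": 0,"grip": 24.6}
    - {"dx": 0,"dy": 0,"dz": -1,"yaw": 0,"grip": 24.6}
    - {"dx": 0,"dy": 0,"dz": -1,"yaw": 0,"grip": 24.6}
    - {"dx": 0,"dy": 0,"dz": 0,"yaw": 0,"grip": 24.6}

```text
time: 16.5
eef_pos: [0.552, 0.2067, 0.0317]
ee_rot: [179.8, -0.5, 85.6]
force: [0.1, 12.1, 5.7]
finger_gap: 0.288
grasp_force: 40.5
```

>>> servo_tool:
  targets:
    - {"dx": 0,"dy": 0,"dz": -1,"yaw": 0,"grip": 24.6}
    - {"dx": 0,"dy": 0,"dz": -1,"yaw": 0,"grip": 24.6}
    - {"dx": 0,"dy": 0,"dz": 0,"yaw": 0,"grip": 24.6}

```text
time: 16.8
eef_pos: [0.5524, 0.2069, 0.0299]
ee_rot: [179.7, -0.5, 85.6]
force: [1.2, 12.9, 6.2]
finger_gap: 0.288
grasp_force: 40.5
```

>>> servo_tool:
  targets:
    - {"dx": 0.8,"dy": 0,"dz": -1,"yaw": 0,"grip": 24.6}
    - {"dx": 0,"dy": 0,"dz": -1,"yaw": 0,"grip": 24.6}
    - {"dx": 0,"dy": 0,"dz": 0,"yaw": 0,"grip": 24.6}

```text
time: 17.1
eef_pos: [0.5532, 0.207, 0.028]
ee_rot: [179.7, -0.5, 85.6]
force: [0.8, 13.3, 6.5]
finger_gap: 0.287
grasp_force: 40.5
```

>>> servo_tool:
  targets:
    - {"dx": 0,"dy": 0,"dz": -1,"yaw": 0,"grip": 24.6}
    - {"dx": 0,"dy": 0,"dz": -1,"yaw": 0,"grip": 24.6}
    - {"dx": 0,"dy": 0,"dz": 0,"yaw": 0,"grip": 24.6}

```text
time: 17.4
eef_pos: [0.5536, 0.2072, 0.0263]
ee_rot: [179.7, -0.6, 85.6]
force: [1.0, 13.7, 8.7]
finger_gap: 0.292
grasp_force: 40.6
```

>>> servo_tool:
  targets:
    - {"dx": 0,"dy": -1,"dz": 0,"yaw": 0,"grip": 24.6}
    - {"dx": 0,"dy": -0.8,"dz": -1,"yaw": 0,"grip": 24.6}
    - {"dx": 0,"dy": 0,"dz": 0,"yaw": 0,"grip": 24.6}

```text
time: 17.7
eef_pos: [0.5536, 0.2058, 0.0255]
ee_rot: [179.7, -0.6, 85.6]
force: [1.1, 15.0, 8.5]
finger_gap: 0.289
grasp_force: 40.7
```

>>> servo_tool:
  targets:
    - {"dx": 0,"dy": 0,"dz": -1,"yaw": 0,"grip": 24.6}
    - {"dx": 0,"dy": 0,"dz": -1,"yaw": 0,"grip": 24.6}
    - {"dx": 0,"dy": 0,"dz": 0,"yaw": 0,"grip": 24.6}

```text
time: 18.0
eef_pos: [0.5539, 0.2061, 0.0236]
ee_rot: [179.7, -0.6, 85.7]
force: [1.9, 15.7, 8.2]
finger_gap: 0.288
grasp_force: 40.6
```

>>> servo_tool:
  targets:
    - {"dx": 0,"dy": 0.2,"dz": -1,"yaw": 0,"grip": 24.6}
    - {"dx": 0,"dy": 0,"dz": -1,"yaw": 0,"grip": 24.6}
    - {"dx": 0,"dy": 0,"dz": 0,"yaw": 0,"grip": 24.6}

```text
time: 18.3
eef_pos: [0.5541, 0.2064, 0.0222]
ee_rot: [179.6, -0.7, 85.7]
force: [0.3, 16.7, 13.1]
finger_gap: 0.288
grasp_force: 40.9
```

>>> servo_tool:
  targets:
    - {"dx": 0,"dy": 0,"dz": -1,"yaw": 0,"grip": 24.6}
    - {"dx": 0,"dy": 0,"dz": -0.5,"yaw": 0,"grip": 24.6}
    - {"dx": 0,"dy": 0,"dz": 0,"yaw": 0,"grip": 24.6}

```text
time: 18.6
eef_pos: [0.5543, 0.2065, 0.0212]
ee_rot: [179.6, -0.7, 85.7]
force: [-0.5, 15.7, 16.2]
finger_gap: 0.29
grasp_force: 40.9
```

>>> servo_tool:
  targets:
    - {"dx": 0,"dy": -0.7,"dz": 0.3,"yaw": 0,"grip": 24.6}
    - {"dx": 0,"dy": 0,"dz": 0,"yaw": 0,"grip": 24.6}

```text
time: 18.8
eef_pos: [0.5543, 0.2063, 0.0214]
ee_rot: [179.6, -0.7, 85.7]
force: [-0.4, 18.3, 13.4]
finger_gap: 0.292
grasp_force: 40.8
```

>>> servo_tool:
  targets:
    - {"dx": 0,"dy": 0,"dz": -0.6,"yaw": 0,"grip": 24.6}
    - {"dx": 0,"dy": 0,"dz": 0,"yaw": 0,"grip": 24.6}

```text
time: 19.0
eef_pos: [0.5543, 0.2065, 0.0212]
ee_rot: [179.6, -0.8, 85.7]
force: [-1.5, 17.0, 17.1]
finger_gap: 0.294
grasp_force: 41.1
```

Run:
```python
from bench import arm,optics
import numpy as np,cv2,pickle
from h import *
st=arm.sense();e=st['eef_pos'];print(e,st['force'],st['time'])
S={n:optics.snapshot(n) for n in("scene","top")};pickle.dump(S,open("s3.pkl","wb"))
yaw=np.radians(85.6);out=[]
for nm in S:
    s=S[nm];o=proj(s,[e[0],e[1]-.01,.035]).astype(int)-[20,22];im=s['image'][o[1]:o[1]+44,o[0]:o[0]+40,::-1]
    im=np.clip(cv2.resize(im,(400,440),interpolation=3)*1.4,0,255).astype(np.uint8)
    for th,cz,col in((0,.033,(255,0,255)),(10,.0365,(255,255,0))):
        p=np.radians(th);a=np.array([np.cos(yaw)*np.cos(p),np.sin(yaw)*np.cos(p),np.sin(p)]);u=np.cross([0,0,1],a);u/=np.linalg.norm(u);w=np.cross(a,u);c=np.array([e[0],e[1],cz])
        R=[np.array([(proj(s,c+a*t+.013*(np.cos(k)*u+np.sin(k)*w))-o+.5)*10 for k in np.linspace(0,6.28,40)],np.float32) for t in(-.032,.032)]
        cv2.polylines(im,[cv2.convexHull(np.vstack(R)).astype(np.int32)],True,col,1)
    out.append(im)
cv2.imwrite("pics/last.png",np.hstack(out))
```

```text
[0.55434325 0.20645053 0.02118458] [-1.52630849 17.01225684 17.06988174] 19.0
```

View pics/last.png

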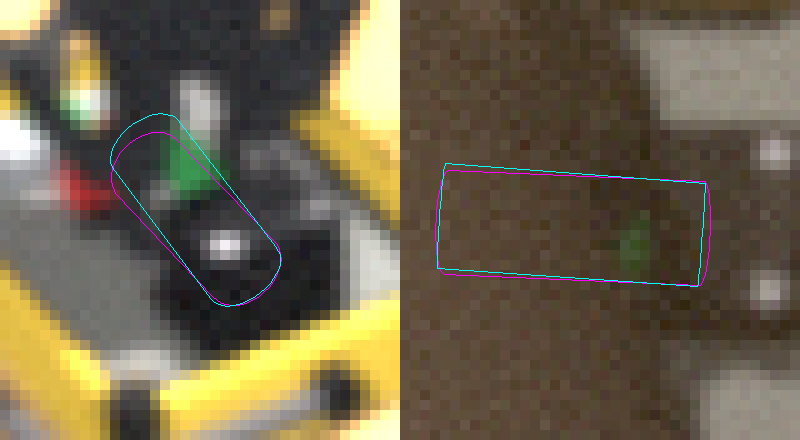

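The visible green strip beside the finger sits above both overlays, which means the nub end is still up. The force rise began at about the height where the nub would land on the red wall's top. I'll unload vertically, read the true spring force and push the stud in further.

>>> servo_tool:
  targets:
    - {"dx": 0,"dy": 0,"dz": 1,"yaw": 0,"grip": 24.3}
    - {"dx": 0,"dy": 0,"dz": 1,"yaw": 0,"grip": 24.3}
    - {"dx": 0,"dy": 0,"dz": 0,"yaw": 0,"grip": 24.3}

```text
time: 19.4
eef_pos: [0.5542, 0.206, 0.0219]
ee_rot: [179.6, -0.7, 85.7]
force: [1.6, 16.6, 8.0]
finger_gap: 0.293
grasp_force: 40.2
```

>>> servo_tool:
  targets:
    - {"dx": 0,"dy": 0,"dz": 1,"yaw": 0,"grip": 24.3}
    - {"dx": 0,"dy": 0,"dz": 0,"yaw": 0,"grip": 24.3}

```text
time: 19.6
eef_pos: [0.5541, 0.2057, 0.0223]
ee_rot: [179.7, -0.6, 85.7]
force: [2.5, 16.0, 4.7]
finger_gap: 0.291
grasp_force: 39.9
```

>>> servo_tool:
  targets:
    - {"dx": 0,"dy": -0.3,"dz": 0,"yaw": 0,"grip": 24.3}
    - {"dx": 0,"dy": 0,"dz": -1,"yaw": 0,"grip": 24.3}
    - {"dx": 0,"dy": 0,"dz": 0,"yaw": 0,"grip": 24.3}

```text
time: 19.9
eef_pos: [0.5541, 0.2057, 0.0218]
ee_rot: [179.7, -0.7, 85.7]
force: [1.8, 17.6, 7.7]
finger_gap: 0.29
grasp_force: 40.4
```

>>> servo_tool:
  targets:
    - {"dx": 0,"dy": 0,"dz": -1,"yaw": 0,"grip": 24.3}
    - {"dx": 0,"dy": 0,"dz": 0,"yaw": 0,"grip": 24.3}

```text
time: 20.1
eef_pos: [0.5542, 0.2059, 0.0214]
ee_rot: [179.6, -0.7, 85.7]
force: [-0.1, 16.5, 11.7]
finger_gap: 0.288
grasp_force: 40.8
```

>>> servo_tool:
  targets:
    - {"dx": 0,"dy": 0,"dz": 1,"yaw": 0,"grip": 24.3}
    - {"dx": 0,"dy": 1.5,"dz": 0,"yaw": 0,"grip": 24.3}
    - {"dx": 0,"dy": 1.5,"dz": 0,"yaw": 0,"grip": 24.3}
    - {"dx": 0,"dy": 0,"dz": 0,"yaw": 0,"grip": 24.3}

```text
time: 20.5
eef_pos: [0.5542, 0.2065, 0.0214]
ee_rot: [179.6, -0.4, 85.6]
force: [2.5, 10.4, 8.1]
finger_gap: 0.287
grasp_force: 40.2
```

>>> servo_tool:
  targets:
    - {"dx": 0.1,"dy": 1.5,"dz": 0,"yaw": 0,"grip": 24.3}
    - {"dx": 0,"dy": 0,"dz": 0,"yaw": 0,"grip": 24.3}

```text
time: 20.7
eef_pos: [0.5542, 0.2071, 0.0213]
ee_rot: [179.6, -0.3, 85.6]
force: [2.9, 7.5, 8.3]
finger_gap: 0.294
grasp_force: 40.2
```

>>> servo_tool:
  targets:
    - {"dx": 0.1,"dy": 1.5,"dz": 0,"yaw": 0,"grip": 24.3}
    - {"dx": 0,"dy": 0,"dz": 0,"yaw": 0,"grip": 24.3}

```text
time: 20.9
eef_pos: [0.5542, 0.2078, 0.0212]
ee_rot: [179.6, -0.2, 85.5]
force: [2.7, 4.9, 8.4]
finger_gap: 0.288
grasp_force: 40.2
```

Pulling forward, the cell stops after about 2 mm with the nub tip at y ≈ 0.2445, which matches the wall face at 0.244. So the nub is against the wall rather than in the pocket. The hand has also drifted about 3 mm in +x by compliance. I'll push back, re-centre x and retry.

>>> servo_tool:
  targets:
    - {"dx": 0,"dy": -1.5,"dz": 0.5,"yaw": 0,"grip": 24.3}
    - {"dx": 0,"dy": -1.5,"dz": 0.5,"yaw": 0,"grip": 24.3}
    - {"dx": 0,"dy": -1.5,"dz": 0,"yaw": 0,"grip": 24.3}
    - {"dx": 0,"dy": -1.2,"dz": 0,"yaw": 0,"grip": 24.3}
    - {"dx": 0,"dy": 0,"dz": 0,"yaw": 0,"grip": 24.3}

```text
time: 21.4
eef_pos: [0.554, 0.2054, 0.0221]
ee_rot: [179.7, -0.6, 85.6]
force: [2.7, 16.0, 4.5]
finger_gap: 0.287
grasp_force: 40.1
```

>>> servo_tool:
  targets:
    - {"dx": -1,"dy": 0,"dz": 0,"yaw": 0,"grip": 24.3}
    - {"dx": -0.5,"dy": 0,"dz": 0,"yaw": 0,"grip": 24.3}
    - {"dx": 0,"dy": 0,"dz": 0,"yaw": 0,"grip": 24.3}

```text
time: 21.7
eef_pos: [0.5536, 0.2055, 0.0223]
ee_rot: [179.6, -0.6, 85.7]
force: [5.2, 15.7, 2.9]
finger_gap: 0.291
grasp_force: 39.9
```

>>> servo_tool:
  targets:
    - {"dx": -1,"dy": 0,"dz": 0,"yaw": 0,"grip": 24.3}
    - {"dx": -0.5,"dy": 0,"dz": 0,"yaw": 0,"grip": 24.3}
    - {"dx": 0,"dy": 0,"dz": 0,"yaw": 0,"grip": 24.3}

```text
time: 22.0
eef_pos: [0.5524, 0.2056, 0.0225]
ee_rot: [179.5, -0.6, 85.7]
force: [5.9, 14.6, 3.5]
finger_gap: 0.289
grasp_force: 40.0
```

>>> servo_tool:
  targets:
    - {"dx": -1,"dy": 0,"dz": 0,"yaw": 0,"grip": 24.3}
    - {"dx": -0.5,"dy": 0,"dz": 0,"yaw": 0,"grip": 24.3}
    - {"dx": 0,"dy": 0,"dz": 0,"yaw": 0,"grip": 24.3}

```text
time: 22.3
eef_pos: [0.551, 0.2056, 0.0226]
ee_rot: [179.5, -0.6, 85.7]
force: [6.2, 16.2, 3.7]
finger_gap: 0.288
grasp_force: 40.0
```

>>> servo_tool:
  targets:
    - {"dx": 0,"dy": 0,"dz": -1,"yaw": 0,"grip": 24.3}
    - {"dx": 0,"dy": 0,"dz": -0.5,"yaw": 0,"grip": 24.3}
    - {"dx": 0,"dy": 0,"dz": 0,"yaw": 0,"grip": 24.3}

```text
time: 22.6
eef_pos: [0.5509, 0.2057, 0.0217]
ee_rot: [179.5, -0.7, 85.7]
force: [3.2, 15.0, 8.9]
finger_gap: 0.289
grasp_force: 40.4
```

>>> servo_tool:
  targets:
    - {"dx": 0,"dy": 0,"dz": -1,"yaw": 0,"grip": 24.3}
    - {"dx": 0,"dy": 0,"dz": 0,"yaw": 0,"grip": 24.3}

```text
time: 22.8
eef_pos: [0.551, 0.2059, 0.0213]
ee_rot: [179.5, -0.7, 85.7]
force: [2.4, 15.5, 11.7]
finger_gap: 0.291
grasp_force: 40.8
```

>>> servo_tool:
  targets:
    - {"dx": 0,"dy": 0,"dz": -0.7,"yaw": 0,"grip": 24.3}
    - {"dx": 0,"dy": 0,"dz": 0,"yaw": 0,"grip": 24.3}

```text
time: 23.0
eef_pos: [0.551, 0.2059, 0.0208]
ee_rot: [179.5, -0.7, 85.7]
force: [2.1, 16.1, 14.4]
finger_gap: 0.291
grasp_force: 40.8
```

>>> servo_tool:
  targets:
    - {"dx": 0,"dy": 0,"dz": 1.2,"yaw": 0,"grip": 24.3}
    - {"dx": 0,"dy": 0,"dz": 1.2,"yaw": 0,"grip": 24.3}
    - {"dx": 0,"dy": -0.8,"dz": 0,"yaw": 0,"grip": 24.3}
    - {"dx": 0,"dy": 0,"dz": 0,"yaw": 0,"grip": 24.3}

```text
time: 23.4
eef_pos: [0.5506, 0.205, 0.0217]
ee_rot: [179.6, -0.7, 85.7]
force: [5.4, 16.6, 4.0]
finger_gap: 0.291
grasp_force: 40.0
```

>>> servo_tool:
  targets:
    - {"dx": 0,"dy": -0.8,"dz": 0.5,"yaw": 0,"grip": 24.3}
    - {"dx": 0,"dy": 0,"dz": 0,"yaw": 0,"grip": 24.3}

```text
time: 23.6
eef_pos: [0.5505, 0.2048, 0.022]
ee_rot: [179.6, -0.7, 85.7]
force: [4.4, 18.0, 3.0]
finger_gap: 0.288
grasp_force: 40.0
```

>>> servo_tool:
  targets:
    - {"dx": 0,"dy": 0,"dz": -1,"yaw": 0,"grip": 24.4}
    - {"dx": 0,"dy": 0,"dz": -1,"yaw": 0,"grip": 24.4}
    - {"dx": 0,"dy": 0,"dz": 0,"yaw": 0,"grip": 24.4}

```text
time: 23.9
eef_pos: [0.5507, 0.205, 0.0211]
ee_rot: [179.6, -0.8, 85.7]
force: [2.2, 17.8, 10.1]
finger_gap: 0.288
grasp_force: 40.7
```

>>> servo_tool:
  targets:
    - {"dx": 0,"dy": 0,"dz": -1,"yaw": 0,"grip": 24.4}
    - {"dx": 0,"dy": 0,"dz": 0,"yaw": 0,"grip": 24.4}

```text
time: 24.1
eef_pos: [0.5509, 0.2051, 0.0207]
ee_rot: [179.5, -0.8, 85.7]
force: [2.1, 18.3, 12.4]
finger_gap: 0.285
grasp_force: 40.7
```

The force pattern now makes sense. The stud stop is reached near Fy 17–18 and the nub is clear of the wall by about 1 mm. The cell just isn't pivoting at 40 N grip, so I'll ease the grip while keeping light downward pressure.

>>> servo_tool:
  targets:
    - {"dx": 0,"dy": 0.3,"dz": 0,"yaw": 0,"grip": 24.8}
    - {"dx": 0,"dy": 0,"dz": 0,"yaw": 0,"grip": 24.8}

```text
time: 24.3
eef_pos: [0.5507, 0.2051, 0.0205]
ee_rot: [179.5, -0.7, 85.7]
force: [1.8, 17.6, 12.4]
finger_gap: 0.295
grasp_force: 34.0
```

>>> servo_tool:
  targets:
    - {"dx": 0,"dy": 0,"dz": 0,"yaw": 0,"grip": 25.1}
    - {"dx": 0,"dy": 0,"dz": 0,"yaw": 0,"grip": 25.1}

```text
time: 24.5
eef_pos: [0.5507, 0.2049, 0.0201]
ee_rot: [179.5, -0.7, 85.7]
force: [3.6, 17.1, 10.3]
finger_gap: 0.291
grasp_force: 24.1
```

>>> servo_tool:
  targets:
    - {"dx": 0,"dy": 0,"dz": -0.5,"yaw": 0,"grip": 25.2}
    - {"dx": 0,"dy": 0,"dz": 0,"yaw": 0,"grip": 25.2}

```text
time: 24.7
eef_pos: [0.5506, 0.2044, 0.0194]
ee_rot: [179.6, -0.7, 85.7]
force: [3.1, 16.8, 8.8]
finger_gap: 0.296
grasp_force: 21.0
```

>>> servo_tool:
  targets:
    - {"dx": 0,"dy": 0,"dz": -0.5,"yaw": 0,"grip": 25.2}
    - {"dx": 0,"dy": 0,"dz": 0,"yaw": 0,"grip": 25.2}

```text
time: 24.9
eef_pos: [0.5507, 0.2043, 0.0189]
ee_rot: [179.5, -0.6, 85.7]
force: [3.1, 15.3, 9.4]
finger_gap: 0.291
grasp_force: 21.0
```

>>> servo_tool:
  targets:
    - {"dx": 0,"dy": 0,"dz": 0,"yaw": 0,"grip": 24.9}
    - {"dx": 0,"dy": 1.5,"dz": 0,"yaw": 0,"grip": 24.9}
    - {"dx": 0,"dy": 1.5,"dz": 0,"yaw": 0,"grip": 24.9}
    - {"dx": 0,"dy": 0,"dz": 0,"yaw": 0,"grip": 24.9}

```text
time: 25.3
eef_pos: [0.5503, 0.2054, 0.0181]
ee_rot: [179.6, -0.4, 85.6]
force: [3.6, 8.5, 6.8]
finger_gap: 0.299
grasp_force: 21.4
```

>>> servo_tool:
  targets:
    - {"dx": 0.1,"dy": 1.5,"dz": 0,"yaw": 0,"grip": 24.9}
    - {"dx": 0,"dy": 1.5,"dz": 0,"yaw": 0,"grip": 24.9}
    - {"dx": 0,"dy": 0,"dz": 0,"yaw": 0,"grip": 24.9}

```text
time: 25.6
eef_pos: [0.5503, 0.2058, 0.0181]
ee_rot: [179.5, -0.1, 85.5]
force: [4.0, -0.4, 9.3]
finger_gap: 0.294
grasp_force: 21.6
```

The nub is still blocked at the wall, and the wall now carries the spring load (Fy ≈ 0). The hand isn't holding the cell axially, so letting go is safe. I'll unload, release, back off and measure the cell unoccluded.

>>> servo_tool:
  targets:
    - {"dx": 0,"dy": 0,"dz": 1,"yaw": 0,"grip": 24.9}
    - {"dx": 0,"dy": 0,"dz": 0.5,"yaw": 0,"grip": 25.2}
    - {"dx": 0,"dy": 0,"dz": 0,"yaw": 0,"grip": 27}
    - {"dx": 0,"dy": 0,"dz": 0,"yaw": 0,"grip": 32}
    - {"dx": 0,"dy": 0,"dz": 0,"yaw": 0,"grip": 45}
    - {"dx": 0,"dy": 0,"dz": 0,"yaw": 0,"grip": 45}
    - {"dx": 0,"dy": 0,"dz": 5,"yaw": 0,"grip": 45}
    - {"dx": 0,"dy": 0,"dz": 10,"yaw": 0,"grip": 45}
    - {"dx": 0,"dy": 0,"dz": 25,"yaw": 0,"grip": 45}
    - {"dx": 0,"dy": 0,"dz": 40,"yaw": 0,"grip": 45}

```text
time: 26.6
eef_pos: [0.5449, 0.2045, 0.0957]
ee_rot: [-179.8, 0.1, 85.5]
force: [0.8, -0.1, 0.5]
finger_gap: 0.526
grasp_force: 0.0
```

>>> servo_tool:
  targets:
    - {"dx": -10,"dy": 0,"dz": 40,"yaw": 0,"grip": 45}
    - {"dx": -35,"dy": 15,"dz": 20,"yaw": 0,"grip": 40}
    - {"dx": -35,"dy": 15,"dz": 0,"yaw": 0,"grip": 30}
    - {"dx": -35,"dy": 15,"dz": 0,"yaw": 0,"grip": 15}
    - {"dx": -35,"dy": 15,"dz": 0,"yaw": 0,"grip": 0}
    - {"dx": -35,"dy": 15,"dz": 0,"yaw": 0,"grip": 0}
    - {"dx": -35,"dy": 15,"dz": 0,"yaw": 0,"grip": 0}
    - {"dx": -30,"dy": 15,"dz": 0,"yaw": 0,"grip": 0}

```text
time: 27.4
eef_pos: [0.2949, 0.3103, 0.1575]
ee_rot: [180.0, -0.0, 85.5]
force: [-0.1, 1.6, 0.0]
finger_gap: -0.001
grasp_force: 0.0
```

```bash
cat > m.py <<'E'
from bench import arm,optics
import fit,numpy as np,pickle,cv2
np.set_printoptions(precision=4,suppress=True)
st=arm.sense();print(st['time'],st['eef_pos'],st['finger_gap'])
S={n:optics.snapshot(n) for n in("scene","top")};pickle.dump(S,open("s4.pkl","wb"))
c0=np.array([.5515,.2065,.035])
for nm,vs in(("both",list(S.values())),("scene",[S['scene']]),("top",[S['top']])):
    x,r=fit.fitcell(vs,c0,np.radians(85.6),nm=="both",pitch=True);print(nm,x[:3],"yaw %.1f pitch %.1f b %.4f"%(np.degrees(x[3]),np.degrees(x[5]),x[4]),r.round(1))
for nm,s in S.items():
    im=s['image'].astype(int);c=fit.proj(s,c0).astype(int);print(nm,c);sub=im[c[1]-16:c[1]+16,c[0]-20:c[0]+20]
    R,G,B=sub[...,0],sub[...,1],sub[...,2]
    ch=np.where(G-np.maximum(R,B)>15,'g',np.where(R>1.7*np.maximum(G,1),'r',np.where(sub.min(2)>150,'W',np.where(sub.max(2)<70,'#',np.where((R>1.5*B)&(G>1.3*B),'y','.')))))
    print('\n'.join(''.join(l) for l in ch))
E
python3 m.py
```

```text
27.4 [0.2949 0.3103 0.1575] -0.0012693839322851425
both [0.5505 0.2113 0.0446] yaw 79.8 pitch -19.6 b 0.0088 [ 0.2  0.  -0.1 -0.2  0.5 -0.  -0.1  0.1 -0.4 -0.2  1.3  1. ]
scene [0.5578 0.2344 0.035 ] yaw 74.1 pitch 0.5 b -0.0047 [ 0.   0.   0.2 -0.2  0.1 -0.   0. ]
top [0.5533 0.2195 0.035 ] yaw 83.5 pitch -0.1 b 0.0045 [-0.  -0.  -0.4 -0.2  1.2  1.  -0. ]
scene [253 170]
yyyyyyyyyyyyyyyyyyyyyyy..yyyyyyyyyyyyyWW
yyyyyyyyyyyyyyyyyyyyyyy...yyyyyyyyyyyyyy
yyyyyyyyyyyyyy.WWWW.yy....yyyyyyyyyyyyyy
yyyyyyyyyyy.WWWWWWWW.......yyyyyyyyyyyyy
yyyyyyyyy.WWWWWWWWWWWW......yyyyyyyyyyyy
yyyyyygggggWWWWW.rr....WW....yyyyyyyyyyy
yyy.gggggggW......rr....W....yyyyyyyyyyy
yWWWgggggyyrr.WWWWW....WWW....yyyyyyyyyy
WWWWWggyyrrrrWWWWWWW..WWWWW....yyyyyyyyy
.WWWWWW.rrrr.WWWggggg.WW.W.....##yyyyyyy
..WWWW..rrrrWWWggggggg...........#yyyyyy
........rrrr..ggggggggg............yyyyy
........rrrr..ggggggggg.....###...##yyyy
........rrrrryggggggggg.#########.###yyy
.........rrrryggggggggg##########...#.yy
.........rrrr.ggggggg###########.......y
.W...W.....####gggg#############........
..WWW.WW...####ggg##########
[... 1212 characters left out ...]
###
rrrrrr..g.W.ggggggggggggggggg###########
rrrrrr..g...ggggggggggggggggg###########
rrrrrr..g....gggggggggggggggg###########
rrrrrry.g....gggggggggggggggg###########
rrrrrrr#.....gggggggggggggggg###########
rrrrrrr#......gggggggggggggg###########.
rrrrrrr##...##########...gg############.
rrrrrrr...#####.#######################.
.rrrrry...#####.##.###.#################
...yy.....###.........#...##############
..........#.................############
............................############
..............................##########
...............................#########
...............................######..#
................................#.......
........................................
```

Released, and the cell stayed put. The coarse top map shows the cell in line with the bay (green rows 12–20, columns 12–28), with something grey at columns 6–7 covering the wall's edge. That suggests the nub rests on top of the wall with the body against its face. Checking the numbers.

Run:
```python
import pickle,numpy as np
from h import *
np.set_printoptions(precision=4,suppress=True)
S=pickle.load(open("s4.pkl","rb"));S1=pickle.load(open("s1.pkl","rb"));t=S['top'];s=S['scene']
# intensity profiles along bay axis in top, row 202, with cell and before
for nm,A in(("now",S),("before",S1)):
    im=A['top']['image']
    for r in (199,201,203):print(nm,r,[tuple(int(v) for v in im[r,c]) for c in range(183,198)])
O=np.array([.551,.2095]);yaw=np.radians(85.6);u=np.array([np.cos(yaw),np.sin(yaw)])
def P(x,z):return np.array([*(O+u*x),z])
for nm,v in(("top",t),("scene",s)):
    print(nm,"wall edge top",proj(v,P(.033,.043)))
    for th,xc in((0,-.004),(6,-.004),(12,-.001),(14,-.001)):
        p=np.radians(th);cz=.020+.013/np.cos(p)+(xc+.026)*np.tan(p)
        f=lambda tt,q:proj(v,P(xc+tt*np.cos(p)-q*np.sin(p),cz+tt*np.sin(p)+q*np.cos(p))).round(1)
        print(th,xc,"bandedge",f(.0153,.013),"body end top",f(.032,.013),"nub tip top",f(.037,.004))
im=s['image'];print("scene"); 
for r in range(158,168):print(r,[tuple(int(k) for k in im[r,c]) for c in range(241,256)])
```

```text
now 199 [(153, 52, 34), (161, 55, 38), (158, 50, 39), (146, 53, 43), (108, 53, 29), (81, 75, 49), (85, 102, 73), (125, 133, 116), (151, 148, 139), (153, 149, 138), (128, 131, 115), (84, 108, 73), (63, 98, 50), (59, 100, 51), (61, 98, 51)]
now 201 [(164, 53, 39), (165, 55, 42), (163, 65, 51), (151, 79, 70), (127, 102, 91), (104, 105, 84), (97, 118, 90), (127, 138, 126), (159, 162, 159), (152, 157, 150), (122, 139, 121), (79, 115, 74), (66, 110, 53), (63, 107, 54), (68, 109, 59)]
now 203 [(156, 54, 37), (152, 48, 30), (152, 55, 42), (136, 67, 57), (104, 80, 62), (80, 92, 63), (91, 109, 83), (135, 137, 120), (157, 150, 140), (144, 146, 133), (112, 125, 100), (74, 102, 63), (58, 97, 49), (56, 96, 48), (64, 106, 56)]
before 199 [(154, 48, 34), (164, 53, 41), (158, 54, 38), (145, 54, 40), (112, 51, 32), (83, 58, 44), (93, 80, 71), (96, 87, 79), (87, 79, 68), (68, 57, 45), (66, 57, 47), (78, 70, 62), (98, 89, 82), (98, 92, 85), (102, 93, 85)]
before 201 [(158, 49, 31), (164, 56, 41), (160, 53, 43), (140, 53, 37), (101, 55, 43), (94, 80, 68), (97, 92, 82), (94, 90, 78), (81, 72, 63), (62, 55
[... 2882 characters left out ...]
60), (164, 43, 41), (168, 47, 43), (155, 85, 77), (165, 141, 133), (163, 169, 149), (129, 170, 129), (91, 171, 104), (79, 185, 103), (78, 196, 104), (79, 198, 105), (85, 201, 110), (89, 190, 108), (93, 161, 104), (108, 133, 108)]
166 [(138, 68, 69), (151, 42, 39), (158, 38, 38), (157, 70, 66), (151, 114, 106), (128, 135, 111), (88, 141, 92), (63, 154, 83), (72, 175, 95), (76, 189, 102), (80, 199, 106), (82, 202, 109), (80, 196, 106), (78, 177, 99), (77, 134, 88)]
167 [(137, 72, 70), (147, 42, 40), (159, 41, 39), (155, 52, 49), (148, 82, 76), (114, 99, 74), (71, 118, 70), (58, 139, 77), (63, 158, 84), (72, 178, 96), (76, 189, 100), (76, 191, 102), (76, 184, 100), (65, 155, 83), (52, 109, 63)]
```

The images leave two options: the nub on the wall's top (tilt about 12°) or the cell nearly home. Closed fingertips pressed lightly on the nub end will show which by contact height: 46 mm if seated, about 56 mm if on the wall. They may also send it home.

>>> servo_tool:
  targets:
    - {"dx": 36,"dy": -12,"dz": 0,"yaw": 0,"grip": 0}
    - {"dx": 36,"dy": -12,"dz": 0,"yaw": 0,"grip": 0}
    - {"dx": 36,"dy": -12,"dz": 0,"yaw": 0,"grip": 0}
    - {"dx": 36,"dy": -12,"dz": 0,"yaw": 0,"grip": 0}
    - {"dx": 36,"dy": -12,"dz": 0,"yaw": 0,"grip": 0}
    - {"dx": 36,"dy": -12,"dz": 0,"yaw": 0,"grip": 0}
    - {"dx": 36,"dy": -12,"dz": 0,"yaw": 0,"grip": 0}
    - {"dx": 5,"dy": 0,"dz": -25,"yaw": 0,"grip": 0}
    - {"dx": 0,"dy": 0,"dz": -25,"yaw": 0,"grip": 0}
    - {"dx": 0,"dy": 0,"dz": 0,"yaw": 0,"grip": 0}

```text
time: 28.5
eef_pos: [0.5525, 0.2243, 0.1033]
ee_rot: [-179.7, 0.2, 85.4]
force: [0.1, 0.4, -0.2]
finger_gap: -0.001
grasp_force: 0.0
```

>>> servo_tool:
  targets:
    - {"dx": 0,"dy": 2,"dz": -20,"yaw": 0,"grip": 0}
    - {"dx": 0,"dy": 0,"dz": -15,"yaw": 0,"grip": 0}
    - {"dx": 0,"dy": 0,"dz": -5,"yaw": 0,"grip": 0}
    - {"dx": 0,"dy": 0,"dz": -2,"yaw": 0,"grip": 0}
    - {"dx": 0,"dy": 0,"dz": 0,"yaw": 0,"grip": 0}

```text
time: 29.0
eef_pos: [0.5541, 0.2282, 0.0656]
ee_rot: [179.9, -0.0, 85.5]
force: [-0.1, 0.3, 0.5]
finger_gap: -0.0
grasp_force: 0.0
```

>>> servo_tool:
  targets:
    - {"dx": 0,"dy": 0,"dz": -1.5,"yaw": 0,"grip": 0}
    - {"dx": 0,"dy": 0,"dz": -1.5,"yaw": 0,"grip": 0}
    - {"dx": 0,"dy": 0,"dz": 0,"yaw": 0,"grip": 0}

```text
time: 29.3
eef_pos: [0.5537, 0.2282, 0.0618]
ee_rot: [180.0, -0.0, 85.5]
force: [-0.8, -0.8, -0.5]
finger_gap: 0.005
grasp_force: 0.0
```

>>> servo_tool:
  targets:
    - {"dx": 0,"dy": 0,"dz": -1.5,"yaw": 0,"grip": 0}
    - {"dx": 0,"dy": 0,"dz": 0,"yaw": 0,"grip": 0}

```text
time: 29.5
eef_pos: [0.5535, 0.228, 0.0599]
ee_rot: [-180.0, 0.0, 85.5]
force: [-0.7, -0.8, -0.2]
finger_gap: -0.004
grasp_force: 0.0
```

>>> servo_tool:
  targets:
    - {"dx": -0.5,"dy": -1,"dz": -1.5,"yaw": 0,"grip": 0}
    - {"dx": 0,"dy": 0,"dz": -1,"yaw": 0,"grip": 0}
    - {"dx": 0,"dy": 0,"dz": 0,"yaw": 0,"grip": 0}

```text
time: 29.8
eef_pos: [0.553, 0.227, 0.0573]
ee_rot: [-180.0, 0.0, 85.5]
force: [0.4, -0.8, 0.4]
finger_gap: -0.001
grasp_force: 0.0
```

>>> servo_tool:
  targets:
    - {"dx": 0,"dy": 0,"dz": -1,"yaw": 0,"grip": 0}
    - {"dx": 0,"dy": 0,"dz": -1,"yaw": 0,"grip": 0}
    - {"dx": 0,"dy": 0,"dz": 0,"yaw": 0,"grip": 0}

```text
time: 30.1
eef_pos: [0.553, 0.227, 0.0553]
ee_rot: [-180.0, 0.0, 85.5]
force: [1.1, 0.8, -0.4]
finger_gap: 0.001
grasp_force: 0.0
```

>>> servo_tool:
  targets:
    - {"dx": 0,"dy": 0,"dz": -1,"yaw": 0,"grip": 0}
    - {"dx": 0,"dy": 0,"dz": -1,"yaw": 0,"grip": 0}
    - {"dx": 0,"dy": 0,"dz": 0,"yaw": 0,"grip": 0}

```text
time: 30.4
eef_pos: [0.5535, 0.2272, 0.0541]
ee_rot: [179.9, -0.0, 85.5]
force: [-0.5, -1.0, 3.6]
finger_gap: -0.0
grasp_force: 1.7
```

>>> servo_tool:
  targets:
    - {"dx": 0,"dy": 0,"dz": -0.7,"yaw": 0,"grip": 0}
    - {"dx": 0,"dy": 0,"dz": 0,"yaw": 0,"grip": 0}

```text
time: 30.6
eef_pos: [0.5537, 0.2272, 0.0539]
ee_rot: [179.9, -0.0, 85.5]
force: [-0.6, -0.8, 6.2]
finger_gap: -0.001
grasp_force: 3.4
```

>>> servo_tool:
  targets:
    - {"dx": 0,"dy": 0,"dz": -0.7,"yaw": 0,"grip": 0}
    - {"dx": 0,"dy": 0,"dz": 0,"yaw": 0,"grip": 0}

```text
time: 30.8
eef_pos: [0.5538, 0.2274, 0.0533]
ee_rot: [179.9, -0.1, 85.5]
force: [-1.0, -0.6, 7.2]
finger_gap: -0.002
grasp_force: 3.4
```

>>> servo_tool:
  targets:
    - {"dx": 0,"dy": 0,"dz": -0.5,"yaw": 0,"grip": 0}
    - {"dx": 0,"dy": 0,"dz": 0,"yaw": 0,"grip": 0}

```text
time: 31.0
eef_pos: [0.5539, 0.2275, 0.053]
ee_rot: [179.9, -0.1, 85.5]
force: [-1.5, -0.8, 8.5]
finger_gap: -0.0
grasp_force: 4.1
```

>>> servo_tool:
  targets:
    - {"dx": -0.3,"dy": 0,"dz": -0.5,"yaw": 0,"grip": 0}
    - {"dx": 0,"dy": 0,"dz": 0,"yaw": 0,"grip": 0}

```text
time: 31.2
eef_pos: [0.5538, 0.2276, 0.0527]
ee_rot: [179.9, -0.1, 85.5]
force: [-0.7, 0.1, 8.0]
finger_gap: -0.001
grasp_force: 4.1
```

>>> servo_tool:
  targets:
    - {"dx": -0.3,"dy": 0,"dz": -0.5,"yaw": 0,"grip": 0}
    - {"dx": 0,"dy": 0,"dz": 0,"yaw": 0,"grip": 0}

```text
time: 31.4
eef_pos: [0.5537, 0.2277, 0.0522]
ee_rot: [179.8, -0.1, 85.5]
force: [-0.9, 1.0, 8.7]
finger_gap: -0.0
grasp_force: 4.1
```

The nub end is sliding down at a steady 8 N or so. Continuing gently.

>>> servo_tool:
  targets:
    - {"dx": -0.2,"dy": 0,"dz": -0.6,"yaw": 0,"grip": 0}
    - {"dx": 0,"dy": 0,"dz": -0.4,"yaw": 0,"grip": 0}
    - {"dx": 0,"dy": 0,"dz": 0,"yaw": 0,"grip": 0}

```text
time: 31.7
eef_pos: [0.5537, 0.2279, 0.0515]
ee_rot: [179.8, -0.1, 85.5]
force: [-0.3, 0.4, 9.0]
finger_gap: 0.001
grasp_force: 4.5
```

>>> servo_tool:
  targets:
    - {"dx": -0.2,"dy": 0,"dz": -0.6,"yaw": 0,"grip": 0}
    - {"dx": 0,"dy": 0,"dz": -0.4,"yaw": 0,"grip": 0}
    - {"dx": 0,"dy": 0,"dz": 0,"yaw": 0,"grip": 0}

```text
time: 32.0
eef_pos: [0.5537, 0.2282, 0.0507]
ee_rot: [179.8, -0.2, 85.5]
force: [0.1, 1.5, 9.4]
finger_gap: -0.004
grasp_force: 4.7
```

>>> servo_tool:
  targets:
    - {"dx": -0.2,"dy": -0.3,"dz": -0.6,"yaw": 0,"grip": 0}
    - {"dx": 0,"dy": 0,"dz": -0.4,"yaw": 0,"grip": 0}
    - {"dx": 0,"dy": 0,"dz": 0,"yaw": 0,"grip": 0}

```text
time: 32.3
eef_pos: [0.5538, 0.2284, 0.05]
ee_rot: [179.8, -0.2, 85.5]
force: [-0.1, 3.3, 10.3]
finger_gap: 0.005
grasp_force: 4.9
```

>>> servo_tool:
  targets:
    - {"dx": -0.2,"dy": -0.3,"dz": -0.6,"yaw": 0,"grip": 0}
    - {"dx": 0,"dy": 0,"dz": -0.4,"yaw": 0,"grip": 0}
    - {"dx": 0,"dy": 0,"dz": 0,"yaw": 0,"grip": 0}

```text
time: 32.6
eef_pos: [0.5539, 0.2287, 0.0493]
ee_rot: [179.7, -0.3, 85.5]
force: [0.3, 4.7, 10.9]
finger_gap: -0.001
grasp_force: 5.2
```

>>> servo_tool:
  targets:
    - {"dx": -0.2,"dy": -0.3,"dz": -0.6,"yaw": 0,"grip": 0}
    - {"dx": 0,"dy": 0,"dz": -0.4,"yaw": 0,"grip": 0}
    - {"dx": 0,"dy": 0,"dz": 0,"yaw": 0,"grip": 0}

```text
time: 32.9
eef_pos: [0.5521, 0.227, 0.0464]
ee_rot: [179.9, -0.1, 85.5]
force: [-0.5, 3.6, 3.5]
finger_gap: -0.001
grasp_force: 2.0
```

The force dropped to 3.5 N and the top is now at 46.4 mm, where a seated cell would be 46. One light press, then lift and verify.

>>> servo_tool:
  targets:
    - {"dx": 0,"dy": 0,"dz": -0.7,"yaw": 0,"grip": 0}
    - {"dx": 0,"dy": 0,"dz": 0,"yaw": 0,"grip": 0}
    - {"dx": 0,"dy": 0,"dz": 0,"yaw": 0,"grip": 0}

```text
time: 33.2
eef_pos: [0.552, 0.227, 0.0458]
ee_rot: [179.9, -0.1, 85.5]
force: [0.2, 3.2, 7.9]
finger_gap: 0.003
grasp_force: 3.9
```

>>> servo_tool:
  targets:
    - {"dx": 0,"dy": 0,"dz": 3,"yaw": 0,"grip": 0}
    - {"dx": 0,"dy": 0,"dz": 20,"yaw": 0,"grip": 0}
    - {"dx": 0,"dy": 0,"dz": 40,"yaw": 0,"grip": 0}
    - {"dx": -10,"dy": 0,"dz": 40,"yaw": 0,"grip": 0}
    - {"dx": -40,"dy": 15,"dz": 10,"yaw": 0,"grip": 0}
    - {"dx": -40,"dy": 15,"dz": 0,"yaw": 0,"grip": 0}
    - {"dx": -40,"dy": 15,"dz": 0,"yaw": 0,"grip": 0}
    - {"dx": -40,"dy": 15,"dz": 0,"yaw": 0,"grip": 0}
    - {"dx": -40,"dy": 15,"dz": 0,"yaw": 0,"grip": 0}
    - {"dx": -40,"dy": 15,"dz": 0,"yaw": 0,"grip": 0}

```text
time: 34.2
eef_pos: [0.2997, 0.3155, 0.1572]
ee_rot: [-180.0, 0.1, 85.4]
force: [0.2, 1.0, -1.2]
finger_gap: 0.0
grasp_force: 0.0
```

```bash
python3 m.py
python3 - <<'E'
import pickle
S=pickle.load(open("s4.pkl","rb"));im=S['top']['image']
for r in (199,201,203):print(r,[tuple(int(v) for v in im[r,c]) for c in range(183,198)])
im=S['scene']['image']
for r in range(159,166):print(r,[tuple(int(k) for k in im[r,c]) for c in range(244,253)])
E
```

```text
34.2 [0.2997 0.3155 0.1572] 0.00021672593662702515
both [0.5501 0.22   0.0405] yaw 83.8 pitch 0.0 b 0.0073 [ 0.9 -0.1  0.5  0.3  0.8  0.7 -0.4  0.6 -0.8  0.   1.3  1. ]
scene [0.5523 0.2335 0.035 ] yaw 80.6 pitch 0.0 b -0.0060 [ 0.  -0.   0.1 -0.2  0.1 -0.  -0. ]
top [0.5525 0.2226 0.035 ] yaw 88.6 pitch 15.0 b 0.0081 [-0.  -0.  -0.4 -0.1  1.2  1.1 -0. ]
scene [253 170]
yyyyyyyyyyyyyyyyyyyyyyy..yyyyyyyyyyyyyyy
yyyyyyyyyyyyyyyyy.yyyyy...yyyyyyyyyyyyyy
yyyyyyyyyyyyyy.WWWW.yy....yyyyyyyyyyyyyy
yyyyyyyyyyy.WWWWWWWWW......yyyyyyyyyyyyy
yyyyyyyyy.WWWWWWWWWWWW......yyyyyyyyyyyy
yyyyyygggggWWWWWrrr.....W....yyyyyyyyyyy
yyy.gggggggWWrrrrrrr...WW....yyyyyyyyyyy
.WWWgggggyyrrrrrrrrr....WWW...yyyyyyyyyy
WWWWWggyyrrrr.WWW..r...WWWW....yyyyyyyyy
.WWWWWW.rrrr.WWWWg.....WW.......#yyyyyyy
..WWWW..rrrrWWWgggg......W......##yyyyyy
........rrr.WWggggggg.............#yyyyy
........rrr..ggggggggg......####..##yyyy
........rrr..gggggggggg##########.###yyy
.........rrr.ggggggggg###########...#.yy
W........rrr.gggggggg###########.......y
..WWW......##gggggg#############........
..WWWWWW...###gggg############
[... 2991 characters left out ...]
107), (249, 145, 124), (250, 133, 113), (243, 98, 87), (220, 61, 55), (188, 64, 63)]
162 [(246, 85, 69), (239, 96, 77), (232, 151, 123), (237, 217, 182), (243, 236, 213), (237, 222, 193), (218, 170, 149), (183, 109, 98), (167, 74, 70)]
163 [(237, 85, 69), (219, 144, 118), (222, 212, 183), (241, 243, 229), (244, 247, 236), (228, 239, 219), (198, 218, 184), (176, 168, 141), (165, 110, 95)]
164 [(196, 111, 94), (205, 187, 165), (230, 231, 216), (233, 240, 223), (209, 235, 202), (164, 223, 166), (138, 210, 144), (134, 185, 126), (140, 143, 100)]
165 [(160, 127, 109), (196, 194, 174), (207, 219, 194), (173, 212, 170), (125, 199, 133), (97, 200, 117), (86, 198, 109), (89, 190, 106), (98, 164, 96)]
```

The top view now shows the red roof uncovered. The cell sits forward against the wall, with the band edge shifted 1.3 px toward the contact. Its top measured 45.8–46.4 mm under the finger, so it is seated. Handing in.

```bash
python3 -c "
from bench import job
print(job.job_done())"
```

```text
the job is handed in; nothing more can be done
None
```

The green cell is loaded and released, and the job is handed in at about 34 s: images and finger contact height show it lying down in the bay with the nub under the roof, but the judge gave no verdict, and I didn't re-measure the spent cell, cover, screwdriver or tape measure.

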